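Close a storage cassette: lid on, four clips snapped crosswise

ROBOT

A 7-joint arm with a two-finger parallel gripper is mounted at the origin on the work surface. World frame = base frame: x ahead of the robot, y to its left, z up, the work surface at z = 0. Lengths are in m, angles in rad, forces in N, time in s.
With the tool pointing down it reaches from about 0.4 to 0.875 m from the base axis. Payload 6.5 kg.
Tool frame: the origin (TCP) lies at the very end of the fingers, on their centre line; the grasp point (between the pads) lies 19 mm behind it; z points along the fingers, y is the line along which they close (so a half turn about z gives the same grasp; the last joint's range is limited). The gripper opens to 88 mm and grips with 3 to 60 N. Pads are 18 mm wide; open, the fingers measure 123 mm over their backs; the gripper's body (75 mm by 187 mm) begins 45 mm behind the grasp point.
Start: joints at [1.049, 0.536, -0.004, 1.538, 0.003, 1.067, -0.071], TCP at [0.286, -0.584, 0.239] pointing down, gripper open.
Joint ranges: [-2.7, 2.7], [-0.37, 2.16], [-1.27, 1.26], [0.24, 2.4], [-1.31, 4.45], [0.19, 1.91], [-2.76, 2.76]. Speed limits (rad/s): [2.39, 2.39, 3.14, 3.14, 3.14, 3.14, 3.14].

INTERFACE

Orientations are given as a unit quaternion [w, x, y, z].
In Python, from station import observe, cams, job gives the robot as it stands.
- The arm moves only by the tool send_rows, never from a script. Its argument "plan" is a list of rows, each an object with "delta_pos": the shift along the tool's x, y, z in m, a list of three; "angular": the turn, a rotation vector about the tool's x, y, z in rad, a list of three. A call has exactly 8 rows; each row is the pose to reach, as a shift and turn from the pose commanded when the call began, along the tool's axes at that moment; what a row does not reach only later rows make up. A row lasts 1/10 s, in which the tool goes at most 50 mm and 8.59 degrees, less where a joint would pass 70% of its speed; a pose out of reach is approached as far as the arm can. A call with a gripper value outside its range is refused whole. "grip" is the finger opening in m, from 0 to 0.0881, set as the call begins (left out, the last holds). The fingers move at their own pace and stop on an object; "grip_force" is the grip in N (left out, the last holds). Time passes only in rows, so rows that repeat a pose let the fingers close, or fill a call up. It gives the time, the measured TCP pose, the force, the opening and the grip force at its end, in the units of the state.
- observe(): the state, without advancing time (a new reading comes with each control period).
- cams.read_camera(name): name is "scene" or "top" or "wrist"; returns the picture (420x560x3 uint8, red, green, blue); there is no depth.
- cams.camera_model(name): a dict with "mtx" (3x3 intrinsics, pixels), "rvec" (rotation vector, rad) and "tvec" (3), from world to camera coordinates, as OpenCV has them; the wrist camera has in their place "hand_eye" (4x4, takes a point from camera to tool coordinates, whose origin is the TCP and whose axes are the flange's). Camera axes: x right, y down, z forward; pixel columns grow to the right and rows downward; lengths in m; the calibration is good to about 2 mm. A picture is of the moment at which its call begins: read the wrist's pose just before it. camera_model takes no time and is no camera call.
- job.finish_job(): hands the job in; it is judged then, once.
The state is a dict: "time_s": time; "joint_positions": joint angles; "qd": joint speeds; "joint_torque": joint torques, N m; "ee_pos": TCP position; "orientation": TCP orientation; "force": force on the tool from outside, world axes, zero at the start; "torque": the same for the moment, N m; "gripper_width": finger opening in m; "finger_force": force on a finger pad.
Only numpy, scipy, OpenCV 4.12 (cv2) and the standard library are available. Lean on these libraries where they do the work, as an engineer would, in place of code of your own. Each camera call takes 0.05 s, during which the arm holds its last target. There are 200 camera calls.

TASK

Put the white lid on the blue box of finished movements, lowering it until it sits fully home on the rim, then snap all four orange clips down over it until each clicks shut. Close them one at a time in opposite-corner order: after the first clip do the one diagonally across from it, and only then the other two. Work by feel and do not force anything: a clip clicks at about 4 to 12 N; never press the box or a clip with more than 30 N or slam the lid onto the box; leave the other things on the bench where they are.

Things in the scene. Friction and masses are not known exactly. Their poses are not given: they have to be found in the camera images.
- cassette: Blue open plastic box, 128 x 170 mm outside, 118 x 160 mm inside, fixed on a wooden cradle board 200 x 210 mm. Yaw within 0.3 rad. Origin: box centre, 60 mm below its rim; x across the short side (away from the robot), y along the long side (left), z up. Two orange clips on each long side at y = +-50 mm, their hinge pins along y at x = +-74 mm, z = 74 mm.
- lid: Loose white lid, 0.2 to 0.35 kg, right way up. Origin: centre of its underside. Locating frame below 116 x 157 mm, 8 mm high; it fits inside the box. Above it a flange 124 x 168 mm, 6 mm thick, that rests on the box rim. Fully home the origin is 52 mm above the cassette's origin, at its centre, level and parallel. Looks the same turned half round.
- lid_handle (a point): Centre of the top of the lid's black bar handle, 50 mm above the lid's origin; bar 44 mm long (x), 16 mm wide (y: grip it across this), 36 mm high. To its sides two rims run along y on the lid, at x = +-25.5 to +-33.5 mm, 15 mm high above the flange's top (centre of the bead on their outer side: x = +-30.5 mm, radius 3 mm).
- clip_near_left (a joint): Orange clip, near left (-x, +y) corner (rad): 0 level over the lid; 1.57 upright; 1.8 to 2.1 at the start, leaning outwards; stays where left. Jaw heights differ by up to 5 mm, not told: the nose meets the lid's bead at 0.2 to 0.35, clicks past it (4 to 12 N at the pad) somewhere from 0.2 to 0.07, then rests hard on the lid at 0.16 to -0.1. Short of the click it springs back to over 0.2.
- clip_near_left_hinge (a point): Middle of the hinge pin of the near left clip, fixed to the box 74 mm above the cassette's origin. The clip is an arm 24 mm wide, 8 mm thick, centred on the pin and reaching 43 mm from it (the last 6 mm is the steel nose). Shut, it points level from here towards the box's long middle line.
- clip_near_left_pad (a point): Where to press this clip: on the arm's outer face (its upper face when shut), 25 mm along the arm from the pin, 4 mm above the arm's middle plane; so when shut it is 4 mm higher than the hinge pin. z out of that face.
- clip_near_right (a joint): Orange clip, near right (-x, -y) corner (rad): 0 level over the lid; 1.57 upright; 1.8 to 2.1 at the start, leaning outwards; stays where left. Jaw heights differ by up to 5 mm, not told: the nose meets the lid's bead at 0.2 to 0.35, clicks past it (4 to 12 N at the pad) somewhere from 0.2 to 0.07, then rests hard on the lid at 0.16 to -0.1. Short of the click it springs back to over 0.2.
- clip_near_right_hinge (a point): Middle of the hinge pin of the near right clip, fixed to the box 74 mm above the cassette's origin. The clip is an arm 24 mm wide, 8 mm thick, centred on the pin and reaching 43 mm from it (the last 6 mm is the steel nose). Shut, it points level from here towards the box's long middle line.
- clip_near_right_pad (a point): Where to press this clip: on the arm's outer face (its upper face when shut), 25 mm along the arm from the pin, 4 mm above the arm's middle plane; so when shut it is 4 mm higher than the hinge pin. z out of that face.
- clip_far_left (a joint): Orange clip, far left (+x, +y) corner (rad): 0 level over the lid; 1.57 upright; 1.8 to 2.1 at the start, leaning outwards; stays where left. Jaw heights differ by up to 5 mm, not told: the nose meets the lid's bead at 0.2 to 0.35, clicks past it (4 to 12 N at the pad) somewhere from 0.2 to 0.07, then rests hard on the lid at 0.16 to -0.1. Short of the click it springs back to over 0.2.
- clip_far_left_hinge (a point): Middle of the hinge pin of the far left clip, fixed to the box 74 mm above the cassette's origin. The clip is an arm 24 mm wide, 8 mm thick, centred on the pin and reaching 43 mm from it (the last 6 mm is the steel nose). Shut, it points level from here towards the box's long middle line.
- clip_far_left_pad (a point): Where to press this clip: on the arm's outer face (its upper face when shut), 25 mm along the arm from the pin, 4 mm above the arm's middle plane; so when shut it is 4 mm higher than the hinge pin. z out of that face.
- clip_far_right (a joint): Orange clip, far right (+x, -y) corner (rad): 0 level over the lid; 1.57 upright; 1.8 to 2.1 at the start, leaning outwards; stays where left. Jaw heights differ by up to 5 mm, not told: the nose meets the lid's bead at 0.2 to 0.35, clicks past it (4 to 12 N at the pad) somewhere from 0.2 to 0.07, then rests hard on the lid at 0.16 to -0.1. Short of the click it springs back to over 0.2.
- clip_far_right_hinge (a point): Middle of the hinge pin of the far right clip, fixed to the box 74 mm above the cassette's origin. The clip is an arm 24 mm wide, 8 mm thick, centred on the pin and reaching 43 mm from it (the last 6 mm is the steel nose). Shut, it points level from here towards the box's long middle line.
- clip_far_right_pad (a point): Where to press this clip: on the arm's outer face (its upper face when shut), 25 mm along the arm from the pin, 4 mm above the arm's middle plane; so when shut it is 4 mm higher than the hinge pin. z out of that face.
- glue_bottle: White glue bottle, 48 mm across, 120 mm tall, upright, full. Bystander. Origin at its foot.
- screwdriver: Screwdriver with a red handle lying on the bench. Bystander.
- carton: Small open cardboard carton 90 x 120 x 50 mm. Bystander. Origin at its underside.
- block: Wooden block 50 x 50 x 30 mm carrying a brass movement, 48 mm high overall. Bystander. Origin at its underside.
There are look-alikes about, which are no part of the job. Of the things that look like the lid, take the one that is farthest to the robot's left at the start.

How it is judged:
On the way, in this order (a step that is already met when the one before it is completed fails the run):
1. the lid sits fully home on the box with all clips still open (x of lid in the frame of cassette between -0.004 and 0.004 m and y of lid in the frame of cassette between -0.004 and 0.004 m and z of lid in the frame of cassette between 0.05 and 0.0535 m and angle between the z axis of lid and the z axis of cassette, either way round below 0.03 rad and angle between lid's own z axis and vertical below 0.1 rad and value of joint each of clip_near_left, clip_near_right, clip_far_left, clip_far_right above 0.5 rad), for 0.2 s.
2. two diagonally opposite clips are shut ((value of joint each of clip_near_left, clip_far_right below 0.175 rad or value of joint each of clip_near_right, clip_far_left below 0.175 rad)), for 0.2 s.
3. all four clips are shut (value of joint each of clip_near_left, clip_near_right, clip_far_left, clip_far_right below 0.175 rad), for 0.2 s.
At the end, for the whole second after the job is handed in: The lid is fully home on the box (within 4 mm of centre, level within 0.03 rad, its underside 50 to 53.5 mm above the cassette's origin), at rest, and all four clip joints read below 0.175 rad, with the robot clear (all of step 3 and x of lid in the frame of cassette between -0.004 and 0.004 m and y of lid in the frame of cassette between -0.004 and 0.004 m and z of lid in the frame of cassette between 0.05 and 0.0535 m and angle between the z axis of lid and the z axis of cassette, either way round below 0.03 rad and angle between lid's own z axis and vertical below 0.1 rad and linear speed of lid below 0.02 m/s); the robot touches nothing.
It fails at once if two neighbouring clips shut while both their opposite corners are still open ((value of joint each of clip_near_left, clip_near_right below 0.175 rad and value of joint each of clip_far_right, clip_far_left above 0.175 rad) or (value of joint each of clip_near_right, clip_far_right below 0.175 rad and value of joint each of clip_far_left, clip_near_left above 0.175 rad) or (value of joint each of clip_far_right, clip_far_left below 0.175 rad and value of joint each of clip_near_left, clip_near_right above 0.175 rad) or (value of joint each of clip_far_left, clip_near_left below 0.175 rad and value of joint each of clip_near_right, clip_far_right above 0.175 rad)).
It fails at once if box or a clip pressed by the robot with more than 30 N (contact force between any of the arm, the fingers and cassette above 30 N).
It fails at once if the lid dropped or slammed onto the box (faster than 0.4 m/s over it, within 30 mm of its seat) (horizontal distance between lid and cassette below 0.03 m and z of lid in the frame of cassette below 0.082 m and linear speed of lid above 0.4 m/s).
It fails at once if a bystander moved more than 30 mm or the bottle tipped (distance of any of glue_bottle, screwdriver, carton, block from where it was at the start of the episode above 0.03 m or angle between glue_bottle's own z axis and vertical above 0.4 rad).
It also fails if it takes over 72 s, if anything falls off the work surface, if the arm or the gripper's body presses on something with over 40 N, if the wrist force passes 120 N, or if a joint passes its speed limit or range.

## Working session

There is one attempt and no reset: what is moved stays moved. The work goes in short steps, Python scripts to look and compute and a tool call to move; the robot and the scene stay as the last step left them, time stands still between calls to the robot, and variables do not carry over. Pictures are saved under pics/ and viewed, at most 10 in all, crops included, and the job is handed in when it is done.

Besides the shell and the picture viewer there is one more tool, called after "Emit:" in YAML: its name, and indented under it one key for each argument. send_rows: Moves the arm, as the interface text tells. Its arguments: {"type":"object","properties":{"plan":{"type":"array"},"grip":{"type":"number"},"grip_force":{"type":"number"}},"required":["plan"]}

```bash
mkdir -p pics; ls; python3 - <<'E'
from station import observe,cams,job
import cv2,numpy as np
s=observe();print(s)
for n in ["top","scene"]:
    im=cams.read_camera(n);cv2.imwrite(f"pics/{n}0.png",im[:,:,::-1]);print(n,cams.camera_model(n))
print(cams.camera_model("wrist"))
E
```

```text
pics
{'time_s': 0.0, 'joint_positions': array([ 1.04884999,  0.53715737, -0.00447018,  1.5388514 ,  0.00257754,
        1.06728838, -0.07118609]), 'qd': array([ 0.00053618, -0.00082541, -0.00153645, -0.00011828, -0.00054053,
        0.00158157,  0.00083477]), 'joint_torque': array([ 6.22257921e-04, -5.70986438e+01,  9.91027616e-01, -2.51609033e+01,
       -5.64074737e-02,  1.78716634e-02,  1.31625006e-04]), 'ee_pos': array([ 0.28582817, -0.58310872,  0.23785293]), 'orientation': array([-8.16308158e-04,  9.74137179e-01,  2.25955823e-01, -2.35063013e-04]), 'force': array([0.19949677, 0.00773556, 0.08403771]), 'torque': array([-0.00188029, -0.00398003,  0.00379833]), 'finger_force': 0.0, 'gripper_width': 0.08830971970321021}
top {'mtx': array([[521.02410259,   0.        , 280.48803023],
       [  0.        , 521.02410259, 216.55040321],
       [  0.        ,   0.        ,   1.        ]]), 'rvec': array([ 2.14588762, -2.09480306,  0.19483846]), 'tvec': array([0.00429169, 0.5708132 , 1.33097812])}
scene {'mtx': array([[427.38330218,   0.        , 272.02315588],
       [  0.        , 427.38330218, 203.53091196],
       [  0.        ,   0.        ,   1.        ]]), 'rvec': array([ 1.75577984,  1.84184348, -0.70167844]), 'tvec': array([-0.00356166, -0.34434677,  1.74059148])}
{'mtx': array([[340.46475114,   0.        , 282.21494987],
       [  0.        , 340.46475114, 202.94206101],
       [  0.        ,   0.        ,   1.        ]]), 'hand_eye': array([[ 7.82496995e-04, -9.65181700e-01, -2.61579191e-01,
         6.61651405e-02],
       [ 9.99999435e-01,  5.66976390e-04,  8.99388501e-04,
         9.64539912e-04],
       [-7.19764097e-04, -2.61579747e-01,  9.65181598e-01,
        -1.45681846e-01],
       [ 0.00000000e+00,  0.00000000e+00,  0.00000000e+00,
         1.00000000e+00]])}
```

View pics/top0.png

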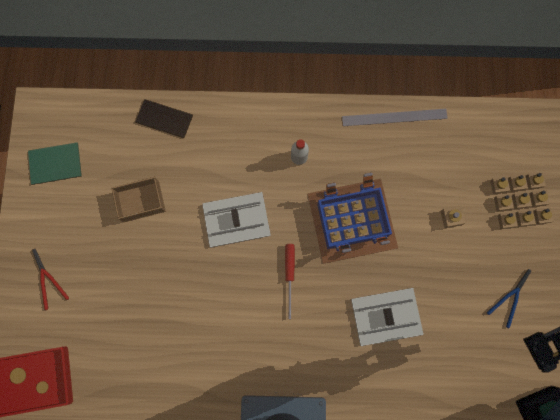

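View pics/scene0.png

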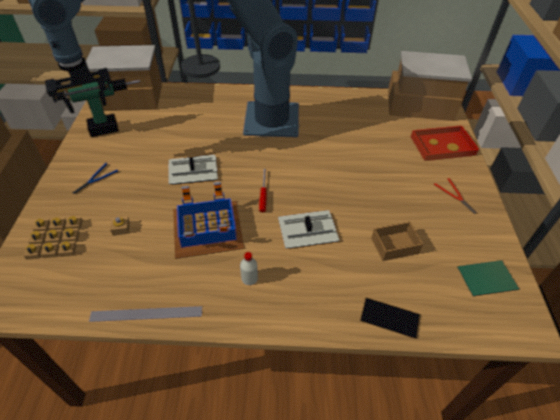

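The top view looks down with +x up and +y left. Two things could be the lid: A at pixel (236,219) and B at (388,316). A is farther to the robot's left, so I choose A. The box is at (353,219). I'll check both in one close crop.

```bash
cat > h.py <<'E'
import numpy as np,cv2
from scipy.spatial.transform import Rotation as R
from station import observe,cams,job
def cam(n,s=None):
    m=cams.camera_model(n);K=m['mtx']
    if n=='wrist':
        s=s or observe();T=np.eye(4);q=s['orientation'];T[:3,:3]=R.from_quat([q[1],q[2],q[3],q[0]]).as_matrix();T[:3,3]=s['ee_pos']
        W=T@m['hand_eye'];return K,W[:3,:3].T,-W[:3,:3].T@W[:3,3]
    return K,cv2.Rodrigues(m['rvec'])[0],m['tvec']
def proj(c,P):
    K,r,t=c;p=(r@np.atleast_2d(P).T+t[:,None]);p=K@p;return (p[:2]/p[2]).T
def unproj(c,uv,z):
    K,r,t=c;uv=np.atleast_2d(uv);d=r.T@np.linalg.inv(K)@np.c_[uv,np.ones(len(uv))].T;o=(-r.T@t)[:,None]
    return (o+d*(z-o[2])/d[2]).T
def shot(n,f):
    s=observe() if n=='wrist' else None
    im=cams.read_camera(n)[:,:,::-1].copy();cv2.imwrite('pics/'+f,im);return im,cam(n,s)
E
python3 - <<'E'
from h import *
im=cv2.imread('pics/top0.png')
c=cv2.resize(im[160:270,195:405],None,fx=3.8,fy=3.8,interpolation=cv2.INTER_CUBIC);cv2.imwrite('pics/crop0.png',c)
C=cam('top');hsv=cv2.cvtColor(im,cv2.COLOR_BGR2HSV)
def rect(m,box,name,z):
    k=np.zeros_like(m);x0,y0,x1,y1=box;k[y0:y1,x0:x1]=m[y0:y1,x0:x1]
    r=cv2.minAreaRect(np.argwhere(k>0)[:,::-1].astype(np.float32));b=cv2.boxPoints(r)
    P=unproj(C,b,z);print(name,np.round(b,1).tolist(),P.round(4).tolist(),P.mean(0).round(4),[np.linalg.norm(P[i]-P[i-1]).round(4) for i in range(4)])
w=((hsv[...,1]<45)&(hsv[...,2]>120)).astype(np.uint8)
w=cv2.morphologyEx(w,cv2.MORPH_OPEN,np.ones((3,3)))
rect(w,(195,185,278,255),'lid',.014)
b=((hsv[...,0]>105)&(hsv[...,0]<130)&(hsv[...,1]>150)).astype(np.uint8)
b=cv2.morphologyEx(b,cv2.MORPH_OPEN,np.ones((2,2)))
rect(b,(305,175,400,265),'box',.08)
E
```

```text
lid [[201.1999969482422, 203.1999969482422], [261.70001220703125, 191.6999969482422], [270.0, 235.0], [209.5, 246.5]] [[0.6102, 0.2371, 0.014], [0.6467, 0.0719, 0.014], [0.5264, 0.0457, 0.014], [0.491, 0.2085, 0.014]] [0.5686 0.1408 0.014 ] [np.float64(0.1226), np.float64(0.1693), np.float64(0.1231), np.float64(0.1666)]
box [[359.0, 239.0], [360.0, 239.0], [360.0, 240.0], [359.0, 240.0]] [[0.5114, -0.1865, 0.08], [0.5114, -0.189, 0.08], [0.5088, -0.189, 0.08], [0.5087, -0.1864, 0.08]] [ 0.5101 -0.1877  0.08  ] [np.float64(0.0026), np.float64(0.0026), np.float64(0.0026), np.float64(0.0026)]
```

View pics/crop0.png

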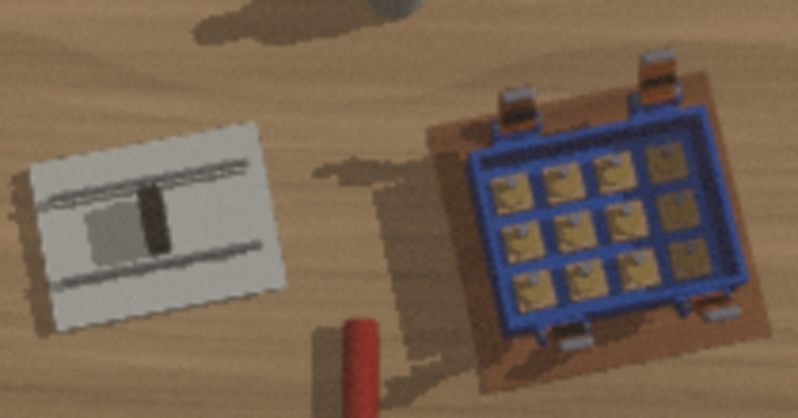

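The crop confirms the white lid with its handle at about (236,218), yaw about 0.215. The open blue box is at crop (608,222), full image (355,218). I'll go above the box to measure it from near.

```bash
cat >> h.py <<'E'
def go(p,yaw,tilt=(0,0)):
    "tool-frame shift and rotvec from present pose to p with tool x at yaw (mod pi), pointing down"
    s=observe();q=s['orientation'];A=R.from_quat([q[1],q[2],q[3],q[0]])
    best=None
    for k in (0,np.pi):
        B=R.from_matrix(np.c_[[np.cos(yaw+k),np.sin(yaw+k),0],[np.sin(yaw+k),-np.cos(yaw+k),0],[0,0,-1]])
        v=(A.inv()*B).as_rotvec()
        if best is None or np.linalg.norm(v)<np.linalg.norm(best):best=v
    print('t',round(s['time_s'],2),'dpos',A.inv().apply(np.array(p)-s['ee_pos']).round(4).tolist(),'ang',best.round(4).tolist(),'F',s['force'].round(2),'p',s['ee_pos'].round(4),'w',round(s['gripper_width'],4),s['finger_force'])
E
python3 - <<'E'
from h import *
C=cam('top');u=np.array([[470,155],[708,108],[745,283],[505,335]])/3.8+[195,160]
for z in (.07,.08,.09):
    P=unproj(C,u,z);print(P.mean(0).round(4),[np.linalg.norm(P[i]-P[i-1]).round(4) for i in range(4)],[np.arctan2(*(-(P[i]-P[j])[:2]*[1,-1])).round(3) for i,j in ((0,1),(3,2))])
go([.545,-.19,.30],.216)
E
```

```text
[ 0.5689 -0.177   0.07  ] [np.float64(0.1278), np.float64(0.1699), np.float64(0.1253), np.float64(0.1691)] [np.float64(0.223), np.float64(0.238)]
[ 0.567  -0.1756  0.08  ] [np.float64(0.1269), np.float64(0.1686), np.float64(0.1244), np.float64(0.1679)] [np.float64(0.223), np.float64(0.238)]
[ 0.5651 -0.1743  0.09  ] [np.float64(0.1259), np.float64(0.1674), np.float64(0.1234), np.float64(0.1666)] [np.float64(0.223), np.float64(0.238)]
t 0.1 dpos [0.4058, -0.239, -0.0618] ang [-0.0015, 0.0003, 0.2399] F [ 0.01 -0.79 -0.38] p [ 0.2859 -0.5832  0.2379] w 0.0882 0.0
```

Emit:
send_rows:
  plan:
    - {"delta_pos":[0.05,-0.027,-0.01],"angular":[0,0,0.03]}
    - {"delta_pos":[0.095,-0.051,-0.02],"angular":[0,0,0.06]}
    - {"delta_pos":[0.14,-0.075,-0.03],"angular":[0,0,0.09]}
    - {"delta_pos":[0.185,-0.099,-0.04],"angular":[0,0,0.12]}
    - {"delta_pos":[0.23,-0.123,-0.05],"angular":[0,0,0.15]}
    - {"delta_pos":[0.275,-0.147,-0.06],"angular":[0,0,0.18]}
    - {"delta_pos":[0.32,-0.171,-0.06],"angular":[0,0,0.21]}
    - {"delta_pos":[0.365,-0.195,-0.06],"angular":[0,0,0.24]}

```text
time_s: 0.9
ee_pos: [0.5176, -0.2619, 0.2989]
orientation: [0.0, 0.994, 0.107, 0.0]
force: [-0.0, -1.0, 1.0]
gripper_width: 0.088
finger_force: 0.0
```

```bash
python3 - <<'E'
from h import *
go([.58,-.175,.30],.225)
E
```

```text
t 0.9 dpos [0.0794, -0.0716, -0.0012] ang [0.0005, -0.0004, -0.0107] F [-0.02 -1.01  1.04] p [ 0.5176 -0.2619  0.2989] w 0.088 0.0
```

Emit:
send_rows:
  plan:
    - {"delta_pos":[0.03,-0.027,0],"angular":[0,0,0]}
    - {"delta_pos":[0.055,-0.05,0],"angular":[0,0,0]}
    - {"delta_pos":[0.075,-0.067,0],"angular":[0,0,0]}
    - {"delta_pos":[0.08,-0.072,0],"angular":[0,0,0]}
    - {"delta_pos":[0.08,-0.072,0],"angular":[0,0,0]}
    - {"delta_pos":[0.08,-0.072,0],"angular":[0,0,0]}
    - {"delta_pos":[0.08,-0.072,0],"angular":[0,0,0]}
    - {"delta_pos":[0.08,-0.072,0],"angular":[0,0,0]}

```text
time_s: 1.7
ee_pos: [0.5787, -0.1776, 0.2985]
orientation: [0.0, 0.994, 0.107, -0.0]
force: [-0.6, -0.1, 1.0]
gripper_width: 0.0884
finger_force: 0.0
```

```bash
python3 - <<'E'
from h import *
im,C=shot('wrist','w1.png');np.save('w1s.npy',np.array([observe()],dtype=object))
print(observe()['ee_pos'])
print(proj(C,[[.568,-.177,.08]]))
cv2.imwrite('pics/w1b.png',cv2.resize(im,None,fx=1.42,fy=1.42,interpolation=cv2.INTER_CUBIC))
E
```

```text
[ 0.57887277 -0.17731012  0.29853735]
[[278.12555684 183.56165501]]
```

View pics/w1b.png

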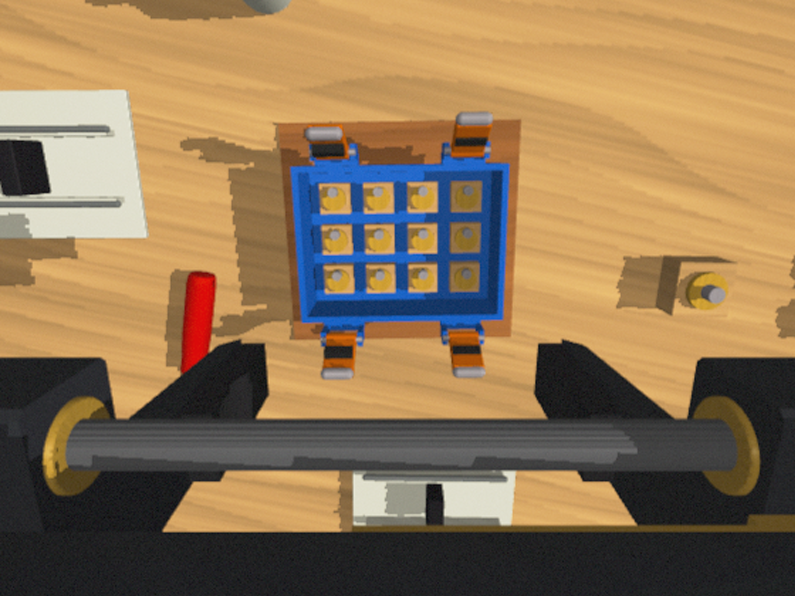

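The box rim's outer corners are at about (291,167), (508,164), (503,321), (302,325) in the 1.42x picture. All four clips lean outwards. I'll refine the box pose by edge fitting in the wrist and top pictures together.

```bash
cat > fit.py <<'E'
from h import *
from scipy.optimize import least_squares
def edges(mask,C,x0,hx,hy,pts,z):
    "scan outward/inward across expected rim edge; returns local points, normals, measured pixels"
    out=[];c,s=np.cos(x0[2]),np.sin(x0[2])
    W=lambda L:np.array([x0[0]+c*L[0]-s*L[1],x0[1]+s*L[0]+c*L[1],z])
    for L,n in pts:
        d=np.arange(-.012,.012,.0003);P=np.array([W(np.array(L)+k*np.array(n)) for k in d])
        uv=proj(C,P).astype(np.float32);v=cv2.remap(mask.astype(np.float32),uv[:,:1],uv[:,1:],cv2.INTER_LINEAR).ravel()
        i=np.where(v>.5)[0]
        if len(i) and 3<i[-1]<len(d)-4: out.append((L,n,uv[i[-1]]))
    return out
def rectpts(hx,hy,xs,ys):
    return [((sg*hx,y),(sg,0)) for sg in(1,-1) for y in ys]+[((x,sg*hy),(0,sg)) for sg in (1,-1) for x in xs]
def fit(views,x0,fixz=None):
    def res(p):
        z=fixz if fixz is not None else p[3];r=[];c,s=np.cos(p[2]),np.sin(p[2])
        for C,E in views:
            for L,n,uv in E:
                P=unproj(C,[uv],z)[0];dx,dy=P[0]-p[0],P[1]-p[1]
                l=np.array([c*dx+s*dy,-s*dx+c*dy]);r.append(np.dot(l-np.array(L),n)*1e3)
        return r
    q=least_squares(res,x0 if fixz is None else x0[:3],loss='soft_l1');return q.x,np.array(res(q.x))
E
python3 - <<'E'
from fit import *
s=np.load('w1s.npy',allow_pickle=True)[0];V=[]
for n,f in(('wrist','w1.png'),('top','top0.png')):
    im=cv2.imread('pics/'+f);h=cv2.cvtColor(im,cv2.COLOR_BGR2HSV);m=(h[...,0]>100)&(h[...,0]<130)&(h[...,1]>130)
    C=cam(n,s);x0=[.568,-.177,.225,.08]
    pts=rectpts(.064,.085,np.linspace(-.055,.055,12),np.r_[np.linspace(-.022,.022,8),-.075,.075])
    for _ in range(3):
        E=edges(m,C,x0,.064,.085,pts,x0[3]);x,r=fit([(C,E)],x0);x0=list(x)
    print(n,len(E),x.round(4),np.abs(r).mean().round(2));V.append((C,E))
    xf,rf=fit([(C,E)],x,.08);print(' z=.08',xf.round(4),np.abs(rf).mean().round(2))
x,r=fit(V,x0);print('both',x.round(4),np.abs(r).mean().round(2));np.save('box.npy',x)
go([.55,.137,.30],.216)
E
```

```text
wrist 44 [ 0.5763 -0.1791  0.2287  0.0553] 0.22
 z=.08 [ 0.5806 -0.1782  0.2283] 4.78
top 40 [ 0.5784 -0.1806  0.2201  0.0346] 0.67
 z=.08 [ 0.5706 -0.1754  0.2199] 2.42
both [ 0.5756 -0.1789  0.2253  0.0529] 0.84
t 1.75 dpos [0.0385, -0.3133, -0.0016] ang [0.0004, 0.0002, -0.0021] F [ 1.08 -0.63  0.17] p [ 0.5789 -0.1773  0.2985] w 0.0881 0.0
```

Emit:
send_rows:
  plan:
    - {"delta_pos":[0.009,-0.045,0],"angular":[0,0,0]}
    - {"delta_pos":[0.018,-0.09,0],"angular":[0,0,0]}
    - {"delta_pos":[0.027,-0.135,0.01],"angular":[0,0,0]}
    - {"delta_pos":[0.036,-0.18,0.02],"angular":[0,0,0]}
    - {"delta_pos":[0.045,-0.225,0.03],"angular":[0,0,0]}
    - {"delta_pos":[0.055,-0.27,0.04],"angular":[0,0,0]}
    - {"delta_pos":[0.065,-0.3,0.043],"angular":[0,0,0]}
    - {"delta_pos":[0.065,-0.313,0.043],"angular":[0,0,0]}

```text
time_s: 2.55
ee_pos: [0.5753, 0.1473, 0.255]
orientation: [-0.001, 0.994, 0.11, -0.0]
force: [0.0, -0.0, -0.3]
gripper_width: 0.0882
finger_force: 0.0
```

Emit:
send_rows:
  plan:
    - {"delta_pos":[0,0,0],"angular":[0,0,0]}
    - {"delta_pos":[0,0,0],"angular":[0,0,0]}
    - {"delta_pos":[0,0,0],"angular":[0,0,0]}
    - {"delta_pos":[0,0,0],"angular":[0,0,0]}
    - {"delta_pos":[0,0,0],"angular":[0,0,0]}
    - {"delta_pos":[0,0,0],"angular":[0,0,0]}
    - {"delta_pos":[0,0,0],"angular":[0,0,0]}
    - {"delta_pos":[0,0,0],"angular":[0,0,0]}

```text
time_s: 3.35
ee_pos: [0.5759, 0.1436, 0.2554]
orientation: [0.0, 0.994, 0.108, -0.0]
force: [-0.3, -0.2, -0.2]
gripper_width: 0.0876
finger_force: 0.0
```

```bash
python3 - <<'E'
from fit import *
s=observe();im,C=shot('wrist','w2.png')
h=cv2.cvtColor(im,cv2.COLOR_BGR2HSV);x0=[.569,.141,.216,.014]
ctr=proj(C,[[.569,.141,.014]])[0];print(ctr,h[int(ctr[1])+30:int(ctr[1])+33,int(ctr[0])+60])
m=(h[...,1]<50)&(h[...,2]>130);cv2.imwrite('pics/m2.png',np.hstack([m*255,h[...,2]]))
pts=rectpts(.062,.084,np.linspace(-.055,.055,12),np.linspace(-.078,.078,15))
for _ in range(4):
    E=edges(m,C,x0,.062,.084,pts,x0[3]);x,r=fit([(C,E)],x0);x0=list(x)
print(len(E),x.round(4),np.abs(r).mean().round(2))
xf,rf=fit([(C,E)],x,.014);print(xf.round(4),np.abs(rf).mean().round(2))
E=[e for e in E];[print(np.round(e[0],3),round(v,1),end=' ') for e,v in zip(E,r) if abs(v)>1]
go([xf[0],xf[1],.02],xf[2])
E
```

```text
[281.81822067 176.89063705] [[ 38  11  93]
 [ 28  24 137]
 [ 29  29 182]]
54 [0.5695 0.1391 0.2158 0.0097] 0.29
[0.5703 0.1393 0.2159] 0.82
t 3.4 dpos [-0.0064, 0.003, 0.2354] ang [-0.0, 0.0, -0.0001] F [-0.89 -0.19 -0.82] p [0.5759 0.1436 0.2554] w 0.0877 0.0[ WARN:0@0.425] global loadsave.cpp:1063 imwrite_ Unsupported depth image for selected encoder is fallbacked to CV_8U.
```

Emit:
send_rows:
  plan:
    - {"delta_pos":[-0.006,0.003,0.04],"angular":[0,0,0]}
    - {"delta_pos":[-0.006,0.003,0.08],"angular":[0,0,0]}
    - {"delta_pos":[-0.006,0.003,0.12],"angular":[0,0,0]}
    - {"delta_pos":[-0.006,0.003,0.155],"angular":[0,0,0]}
    - {"delta_pos":[-0.006,0.003,0.185],"angular":[0,0,0]}
    - {"delta_pos":[-0.006,0.003,0.21],"angular":[0,0,0]}
    - {"delta_pos":[-0.006,0.003,0.225],"angular":[0,0,0]}
    - {"delta_pos":[-0.006,0.003,0.234],"angular":[0,0,0]}

```text
time_s: 4.2
ee_pos: [0.5703, 0.1393, 0.0204]
orientation: [0.0, 0.994, 0.108, -0.001]
force: [0.0, 0.4, 0.8]
gripper_width: 0.0884
finger_force: 0.0
```

Emit:
send_rows:
  plan:
    - {"delta_pos":[0,0,0],"angular":[0,0,0]}
    - {"delta_pos":[0,0,0],"angular":[0,0,0]}
    - {"delta_pos":[0,0,0],"angular":[0,0,0]}
    - {"delta_pos":[0,0,0],"angular":[0,0,0]}
    - {"delta_pos":[0,0,0],"angular":[0,0,0]}
    - {"delta_pos":[0,0,0],"angular":[0,0,0]}
    - {"delta_pos":[0,0,0],"angular":[0,0,0]}
    - {"delta_pos":[0,0,0],"angular":[0,0,0]}
  grip: 0.005
  grip_force: 8

```text
time_s: 5.0
ee_pos: [0.5707, 0.1394, 0.0215]
orientation: [-0.0, 0.994, 0.108, -0.0]
force: [0.5, -0.3, -0.0]
gripper_width: 0.0262
finger_force: 0.0
```

```bash
python3 - <<'E'
from h import *
print(observe()); go([.5703,.1393,.02],.2159)
E
```

```text
{'time_s': 5.0, 'joint_positions': array([-0.18863534,  0.74528795, -0.17287398,  1.81030863,  0.20698573,
        0.60353852, -1.84242283]), 'qd': array([-1.03714273e-03,  3.27174999e-04,  1.95190558e-04, -9.58534696e-04,
       -7.64004929e-04,  7.43881730e-05,  5.29499579e-04]), 'joint_torque': array([ 6.03067369e-03, -5.83367693e+01, -1.84211992e+00, -1.60723329e+01,
        1.10442462e-02, -7.71665806e-02, -7.08944890e-05]), 'ee_pos': array([0.57065914, 0.13939583, 0.02147826]), 'orientation': array([-6.64439577e-06,  9.94182282e-01,  1.07710675e-01, -1.12541767e-05]), 'force': array([ 0.45794313, -0.33705024, -0.03839887]), 'torque': array([ 0.02978108, -0.0053102 ,  0.02474901]), 'finger_force': 0.0, 'gripper_width': 0.02620434940945217}
t 5.0 dpos [-0.0004, 0.0, 0.0015] ang [-0.0, 0.0, -0.0001] F [ 0.46 -0.34 -0.04] p [0.5707 0.1394 0.0215] w 0.0262 0.0
```

Emit:
send_rows:
  plan:
    - {"delta_pos":[0,0,0],"angular":[0,0,0]}
    - {"delta_pos":[0,0,0],"angular":[0,0,0]}
    - {"delta_pos":[0,0,0],"angular":[0,0,0]}
    - {"delta_pos":[0,0,0],"angular":[0,0,0]}
    - {"delta_pos":[0,0,0],"angular":[0,0,0]}
    - {"delta_pos":[0,0,0],"angular":[0,0,0]}
    - {"delta_pos":[0,0,0],"angular":[0,0,0]}
    - {"delta_pos":[0,0,0],"angular":[0,0,0]}
  grip: 0.005
  grip_force: 25

```text
time_s: 5.8
ee_pos: [0.5706, 0.1396, 0.0214]
orientation: [-0.0, 0.994, 0.108, -0.0]
force: [0.3, 1.3, -1.5]
gripper_width: 0.0155
finger_force: 25.0
```

```bash
python3 - <<'E'
from h import *
go([.5759,.1436,.2554],.2159)
E
```

```text
t 5.8 dpos [0.006, -0.0028, -0.234] ang [-0.0002, -0.0, 0.0001] F [ 0.33  1.29 -1.5 ] p [0.5706 0.1396 0.0214] w 0.0155 24.99994317535311
```

Emit:
send_rows:
  plan:
    - {"delta_pos":[0,0,0],"angular":[0,0,0]}
    - {"delta_pos":[0,0,0],"angular":[0,0,0]}
    - {"delta_pos":[0,0,0],"angular":[0,0,0]}
    - {"delta_pos":[0,0,0],"angular":[0,0,0]}
    - {"delta_pos":[0,0,-0.03],"angular":[0,0,0]}
    - {"delta_pos":[0,0,-0.07],"angular":[0,0,0]}
    - {"delta_pos":[0,0,-0.11],"angular":[0,0,0]}
    - {"delta_pos":[0,0,-0.15],"angular":[0,0,0]}
  grip: 0.045

```text
time_s: 6.6
ee_pos: [0.5704, 0.1392, 0.173]
orientation: [0.0, 0.994, 0.108, -0.0]
force: [1.1, -0.6, 0.7]
gripper_width: 0.0452
finger_force: 0.0
```

Emit:
send_rows:
  plan:
    - {"delta_pos":[0.006,-0.003,-0.04],"angular":[0,0,0]}
    - {"delta_pos":[0.006,-0.003,-0.07],"angular":[0,0,0]}
    - {"delta_pos":[0.006,-0.003,-0.084],"angular":[0,0,0]}
    - {"delta_pos":[0.006,-0.003,-0.084],"angular":[0,0,0]}
    - {"delta_pos":[0.006,-0.003,-0.084],"angular":[0,0,0]}
    - {"delta_pos":[0.006,-0.003,-0.084],"angular":[0,0,0]}
    - {"delta_pos":[0.006,-0.003,-0.084],"angular":[0,0,0]}
    - {"delta_pos":[0.006,-0.003,-0.084],"angular":[0,0,0]}

```text
time_s: 7.4
ee_pos: [0.5754, 0.1434, 0.2543]
orientation: [0.0, 0.994, 0.108, -0.001]
force: [-0.1, 0.6, 0.8]
gripper_width: 0.0451
finger_force: 0.0
```

```bash
python3 - <<'E'
from fit import *
s=observe();im,C=shot('wrist','w3.png')
h=cv2.cvtColor(im,cv2.COLOR_BGR2HSV);x0=[.5695,.1391,.216,.01]
m=(h[...,1]<50)&(h[...,2]>130)
pts=rectpts(.062,.084,np.linspace(-.055,.055,12),np.linspace(-.078,.078,15))
for _ in range(4):
    E=edges(m,C,x0,.062,.084,pts,x0[3]);x,r=fit([(C,E)],x0);x0=list(x)
print(len(E),x.round(4),np.abs(r).mean().round(2))
xf,rf=fit([(C,E)],x,.014);print(xf.round(4),np.abs(rf).mean().round(2))
# box at same true z treatment
s=np.load('w1s.npy',allow_pickle=True)[0];im=cv2.imread('pics/w1.png');h=cv2.cvtColor(im,cv2.COLOR_BGR2HSV);m=(h[...,0]>100)&(h[...,0]<130)&(h[...,1]>130);C=cam('wrist',s)
x0=[.5763,-.1791,.2287,.0553];pts=rectpts(.064,.085,np.linspace(-.055,.055,12),np.r_[np.linspace(-.022,.022,8),-.075,.075])
E=edges(m,C,x0,.064,.085,pts,x0[3]);xf,rf=fit([(C,E)],x0,.06);print('box',xf.round(4),np.abs(rf).mean().round(2))
x,rf=fit([(C,E)],x0);print('box',x.round(4))
go([.5703,.1393,.02],.2159)
E
```

```text
54 [0.5701 0.1377 0.2144 0.0095] 0.38
[0.5709 0.1379 0.2137] 0.87
box [ 0.5771 -0.179   0.2289] 0.91
box [ 0.5763 -0.1791  0.2288  0.0553]
t 7.45 dpos [-0.0057, 0.003, 0.2346] ang [0.0, 0.0014, 0.0] F [-0.35 -0.12 -0.32] p [0.5756 0.1435 0.2546] w 0.0449 0.0
```

Emit:
send_rows:
  plan:
    - {"delta_pos":[-0.005,0.003,0.04],"angular":[0,0,0]}
    - {"delta_pos":[-0.005,0.003,0.085],"angular":[0,0,0]}
    - {"delta_pos":[-0.005,0.003,0.13],"angular":[0,0,0]}
    - {"delta_pos":[-0.005,0.003,0.17],"angular":[0,0,0]}
    - {"delta_pos":[-0.005,0.003,0.2],"angular":[0,0,0]}
    - {"delta_pos":[-0.005,0.003,0.22],"angular":[0,0,0]}
    - {"delta_pos":[-0.005,0.003,0.233],"angular":[0,0,0]}
    - {"delta_pos":[-0.005,0.003,0.233],"angular":[0,0,0]}

```text
time_s: 8.25
ee_pos: [0.5705, 0.1393, 0.0209]
orientation: [0.0, 0.994, 0.108, -0.001]
force: [-0.0, 0.0, -0.9]
gripper_width: 0.0447
finger_force: 0.0
```

Emit:
send_rows:
  plan:
    - {"delta_pos":[0,0,0],"angular":[0,0,0]}
    - {"delta_pos":[0,0,0],"angular":[0,0,0]}
    - {"delta_pos":[0,0,0],"angular":[0,0,0]}
    - {"delta_pos":[0,0,0],"angular":[0,0,0]}
    - {"delta_pos":[0,0,0],"angular":[0,0,0]}
    - {"delta_pos":[0,0,0],"angular":[0,0,0]}
    - {"delta_pos":[0,0,0],"angular":[0,0,0]}
    - {"delta_pos":[0,0,0],"angular":[0,0,0]}
  grip: 0.005
  grip_force: 40

```text
time_s: 9.05
ee_pos: [0.5723, 0.1397, 0.0233]
orientation: [-0.0, 0.994, 0.108, 0.001]
force: [-0.7, -1.1, 6.5]
gripper_width: 0.0156
finger_force: 40.0
```

Emit:
send_rows:
  plan:
    - {"delta_pos":[0,0,0],"angular":[0,0,0]}
    - {"delta_pos":[0,0,-0.01],"angular":[0,0,0]}
    - {"delta_pos":[0,0,-0.04],"angular":[0,0,0]}
    - {"delta_pos":[0,0,-0.075],"angular":[0,0,0]}
    - {"delta_pos":[0,0,-0.11],"angular":[0,0,0]}
    - {"delta_pos":[0,0,-0.145],"angular":[0,0,0]}
    - {"delta_pos":[0,0,-0.175],"angular":[0,0,0]}
    - {"delta_pos":[0,0,-0.18],"angular":[0,0,0]}

```text
time_s: 9.85
ee_pos: [0.5735, 0.1402, 0.2064]
orientation: [-0.001, 0.994, 0.108, 0.003]
force: [0.8, 0.3, -2.1]
gripper_width: 0.0153
finger_force: 40.0
```

```bash
python3 - <<'E'
from h import *
go([.5768,-.1773,.20],.2304)
E
```

```text
t 9.85 dpos [-0.0648, 0.3109, 0.0059] ang [-0.0003, -0.0062, -0.0147] F [ 0.77  0.27 -2.09] p [0.5735 0.1402 0.2064] w 0.0153 40.00000077299774
```

Emit:
send_rows:
  plan:
    - {"delta_pos":[-0.008,0.04,0],"angular":[0,-0.001,-0.002]}
    - {"delta_pos":[-0.017,0.084,0],"angular":[0,-0.002,-0.004]}
    - {"delta_pos":[-0.026,0.128,0],"angular":[0,-0.003,-0.006]}
    - {"delta_pos":[-0.035,0.172,0],"angular":[0,-0.004,-0.008]}
    - {"delta_pos":[-0.044,0.216,0],"angular":[0,-0.005,-0.01]}
    - {"delta_pos":[-0.053,0.26,0],"angular":[0,-0.006,-0.012]}
    - {"delta_pos":[-0.061,0.295,0],"angular":[0,-0.006,-0.0145]}
    - {"delta_pos":[-0.064,0.311,0],"angular":[0,-0.006,-0.0145]}

```text
time_s: 10.65
ee_pos: [0.5738, -0.1827, 0.2009]
orientation: [0.001, 0.994, 0.112, -0.005]
force: [-0.6, 0.3, -2.6]
gripper_width: 0.0159
finger_force: 40.0
```

Emit:
send_rows:
  plan:
    - {"delta_pos":[0,0,0],"angular":[0,0,0]}
    - {"delta_pos":[0,0,0],"angular":[0,0,0]}
    - {"delta_pos":[0,0,0.01],"angular":[0,0,0]}
    - {"delta_pos":[0,0,0.02],"angular":[0,0,0]}
    - {"delta_pos":[0,0,0.04],"angular":[0,0,0]}
    - {"delta_pos":[0,0,0.06],"angular":[0,0,0]}
    - {"delta_pos":[0,0,0.07],"angular":[0,0,0]}
    - {"delta_pos":[0,0,0.07],"angular":[0,0,0]}

```text
time_s: 11.45
ee_pos: [0.5741, -0.1767, 0.1305]
orientation: [-0.0, 0.993, 0.116, -0.005]
force: [-0.9, -0.5, -2.9]
gripper_width: 0.0153
finger_force: 40.0
```

```bash
python3 - <<'E'
from h import *
go([.5778,-.1773,.08],.2304)
im,C=shot('wrist','w4.png');cv2.imwrite('pics/w4b.png',cv2.resize(im,None,fx=1.42,fy=1.42))
im,C=shot('top','top4.png')
go([.5778,-.1773,.08],.2304)
E
```

```text
t 11.45 dpos [0.004, 0.0015, 0.0504] ang [-0.002, 0.0092, 0.0013] F [-0.86 -0.55 -2.91] p [ 0.5741 -0.1767  0.1305] w 0.0153 40.00002063810825
t 11.55 dpos [0.0025, 0.0003, 0.0526] ang [-0.0001, 0.0058, 0.0005] F [-0.09  0.05 -2.37] p [ 0.5756 -0.1776  0.1326] w 0.0157 40.000008065253496
```

View pics/w4b.png

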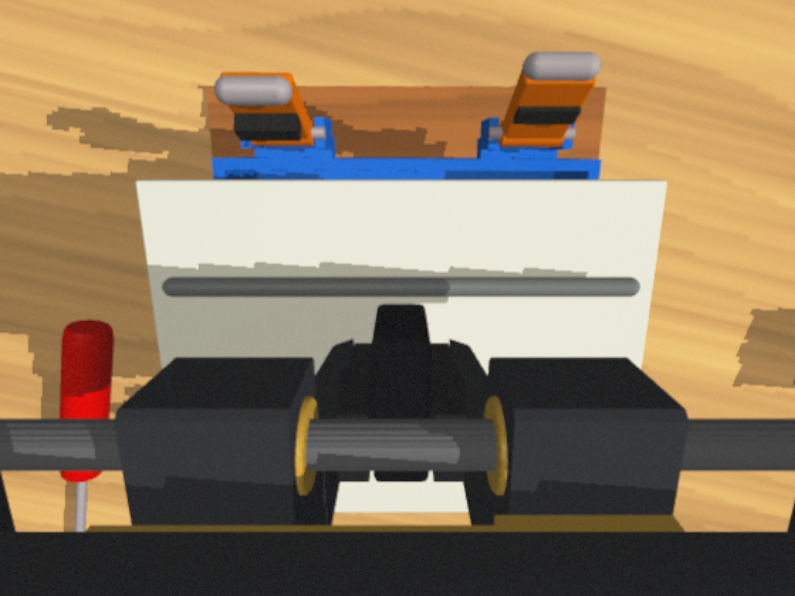

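The lid is held square. The box's far rim lies at rows 160-180, parallel to the lid's flange, with the clips still open behind it. I'll go down to just above the rim and settle.

Emit:
send_rows:
  plan:
    - {"delta_pos":[0.001,0,0.01],"angular":[0,0.002,0]}
    - {"delta_pos":[0.002,0,0.02],"angular":[0,0.004,0]}
    - {"delta_pos":[0.002,0,0.03],"angular":[0,0.005,0]}
    - {"delta_pos":[0.002,0,0.037],"angular":[0,0.005,0]}
    - {"delta_pos":[0.002,0,0.04],"angular":[0,0.005,0]}
    - {"delta_pos":[0.002,0,0.04],"angular":[0,0.005,0]}
    - {"delta_pos":[0.002,0,0.04],"angular":[0,0.005,0]}
    - {"delta_pos":[0.002,0,0.04],"angular":[0,0.005,0]}

```text
time_s: 12.35
ee_pos: [0.5774, -0.1777, 0.0929]
orientation: [0.0, 0.993, 0.115, -0.0]
force: [0.9, 0.1, -2.7]
gripper_width: 0.0155
finger_force: 40.0
```

```bash
python3 - <<'E'
from h import *
go([.5778,-.1773,.08],.2304)
im,C=shot('wrist','w5.png')
go([.5778,-.1773,.08],.2304)
im,C=shot('top','top5.png')
go([.5778,-.1773,.08],.2304)
E
```

```text
t 12.35 dpos [0.0005, -0.0003, 0.0129] ang [0.0003, 0.0003, -0.0001] F [ 0.87  0.11 -2.75] p [ 0.5774 -0.1777  0.0929] w 0.0155 40.00005134381354
t 12.4 dpos [0.0005, -0.0003, 0.0129] ang [0.0003, 0.0003, -0.0001] F [-0.47  0.   -3.33] p [ 0.5774 -0.1777  0.0929] w 0.016 39.999914076179266
t 12.45 dpos [0.0006, -0.0003, 0.0128] ang [0.0003, 0.0004, -0.0002] F [ 0.28 -0.49 -2.13] p [ 0.5773 -0.1777  0.0928] w 0.0156 39.99997585080564
```

Emit:
send_rows:
  plan:
    - {"delta_pos":[0.0003,0,0.003],"angular":[0,0,0]}
    - {"delta_pos":[0.0005,0,0.006],"angular":[0,0,0]}
    - {"delta_pos":[0.0005,0,0.009],"angular":[0,0,0]}
    - {"delta_pos":[0.0005,0,0.011],"angular":[0,0,0]}
    - {"delta_pos":[0.0005,0,0.013],"angular":[0,0,0]}
    - {"delta_pos":[0.0005,0,0.015],"angular":[0,0,0]}
    - {"delta_pos":[0.0005,0,0.015],"angular":[0,0,0]}
    - {"delta_pos":[0.0005,0,0.015],"angular":[0,0,0]}

```text
time_s: 13.25
ee_pos: [0.5776, -0.1775, 0.0774]
orientation: [0.0, 0.993, 0.115, -0.0]
force: [0.4, -0.5, -2.0]
gripper_width: 0.0156
finger_force: 40.0
```

```bash
python3 - <<'E'
from h import *
s=observe();print(s['torque'])
go([.5778,-.1773,.0755],.2304)
E
```

```text
[-0.01106317  0.06974674  0.03038442]
t 13.25 dpos [0.0003, -0.0001, 0.0019] ang [-0.0, 0.001, -0.0001] F [ 0.38 -0.53 -1.96] p [ 0.5776 -0.1775  0.0774] w 0.0156 39.99984495341778
```

Emit:
send_rows:
  plan:
    - {"delta_pos":[0,0,0.0005],"angular":[0,0,0]}
    - {"delta_pos":[0,0,0.001],"angular":[0,0,0]}
    - {"delta_pos":[0,0,0.0015],"angular":[0,0,0]}
    - {"delta_pos":[0,0,0.002],"angular":[0,0,0]}
    - {"delta_pos":[0,0,0.0025],"angular":[0,0,0]}
    - {"delta_pos":[0,0,0.003],"angular":[0,0,0]}
    - {"delta_pos":[0,0,0.0035],"angular":[0,0,0]}
    - {"delta_pos":[0,0,0.0035],"angular":[0,0,0]}

```text
time_s: 14.05
ee_pos: [0.5774, -0.1774, 0.0738]
orientation: [0.0, 0.993, 0.115, -0.001]
force: [-0.4, 0.9, -2.5]
gripper_width: 0.0159
finger_force: 40.0
```

```bash
python3 - <<'E'
from h import *
s=observe();print(s['torque'])
go([.5778,-.1773,.0755],.2304)
E
```

```text
[ 0.0440699   0.00512018 -0.03271703]
t 14.05 dpos [0.0004, -0.0001, -0.0017] ang [-0.0001, 0.0012, -0.0] F [-0.41  0.88 -2.51] p [ 0.5774 -0.1774  0.0738] w 0.0159 39.99988367781043
```

Emit:
send_rows:
  plan:
    - {"delta_pos":[0,0,0.0005],"angular":[0,0,0]}
    - {"delta_pos":[0,0,0.001],"angular":[0,0,0]}
    - {"delta_pos":[0,0,0.0015],"angular":[0,0,0]}
    - {"delta_pos":[0,0,0.002],"angular":[0,0,0]}
    - {"delta_pos":[0,0,0.0025],"angular":[0,0,0]}
    - {"delta_pos":[0,0,0.003],"angular":[0,0,0]}
    - {"delta_pos":[0,0,0.003],"angular":[0,0,0]}
    - {"delta_pos":[0,0,0.003],"angular":[0,0,0]}

```text
time_s: 14.85
ee_pos: [0.5775, -0.1775, 0.0728]
orientation: [0.0, 0.993, 0.115, -0.001]
force: [-6.9, 1.9, 16.5]
gripper_width: 0.0155
finger_force: 40.0
```

```bash
python3 - <<'E'
from h import *
s=observe();print(s['torque'])
go([.5778,-.1773,.0755],.2304)
im,C=shot('wrist','w6.png')
E
```

```text
[0.45295259 1.41046341 0.01646181]
t 14.85 dpos [0.0003, -0.0001, -0.0027] ang [0.0002, 0.0012, -0.0003] F [-6.95  1.86 16.52] p [ 0.5775 -0.1775  0.0728] w 0.0155 40.00001351349056
```

Contact at 19 N and TCP z 0.0728, which matches the home height. I'll release and look.

Emit:
send_rows:
  plan:
    - {"delta_pos":[0,0,-0.001],"angular":[0,0,0]}
    - {"delta_pos":[0,0,-0.002],"angular":[0,0,0]}
    - {"delta_pos":[0,0,-0.002],"angular":[0,0,0]}
    - {"delta_pos":[0,0,-0.002],"angular":[0,0,0]}
    - {"delta_pos":[0,0,-0.01],"angular":[0,0,0]}
    - {"delta_pos":[0,0,-0.04],"angular":[0,0,0]}
    - {"delta_pos":[0,0,-0.08],"angular":[0,0,0]}
    - {"delta_pos":[0,0,-0.12],"angular":[0,0,0]}
  grip: 0.045

```text
time_s: 15.7
ee_pos: [0.5773, -0.1773, 0.1924]
orientation: [-0.0, 0.993, 0.115, -0.001]
force: [-0.4, 0.1, 0.2]
gripper_width: 0.0449
finger_force: 0.0
```

Emit:
send_rows:
  plan:
    - {"delta_pos":[0,0,-0.04],"angular":[0,0,0]}
    - {"delta_pos":[0,0,-0.08],"angular":[0,0,0]}
    - {"delta_pos":[0,0,-0.105],"angular":[0,0,0]}
    - {"delta_pos":[0,0,-0.105],"angular":[0,0,0]}
    - {"delta_pos":[0,0,-0.105],"angular":[0,0,0]}
    - {"delta_pos":[0,0,-0.105],"angular":[0,0,0]}
    - {"delta_pos":[0,0,-0.105],"angular":[0,0,0]}
    - {"delta_pos":[0,0,-0.105],"angular":[0,0,0]}
  grip: 0

```text
time_s: 16.5
ee_pos: [0.5773, -0.1773, 0.2949]
orientation: [-0.0, 0.993, 0.115, -0.001]
force: [-0.7, 0.1, -0.1]
gripper_width: 0.0001
finger_force: 0.0
```

```bash
python3 - <<'E'
from fit import *
go([.5778,-.1773,.30],.2304)
im,C=shot('wrist','w7.png')
c=proj(C,[[.577,-.178,.066]])[0].astype(int);print(c)
cv2.imwrite('pics/w7b.png',cv2.resize(im[max(0,c[1]-120):c[1]+120,c[0]-150:c[0]+150],None,fx=2.5,fy=2.5,interpolation=cv2.INTER_CUBIC))
h=cv2.cvtColor(im,cv2.COLOR_BGR2HSV);m=(h[...,1]<50)&(h[...,2]>130)
x0=[.577,-.179,.229,.062];pts=rectpts(.062,.084,np.linspace(-.055,.055,12),np.linspace(-.025,.025,10))
for _ in range(4):
    E=edges(m,C,x0,.062,.084,pts,x0[3]);x,r=fit([(C,E)],x0);x0=list(x)
print(len(E),x.round(4),np.abs(r).mean().round(2));xf,_=fit([(C,E)],x,.066);print(xf.round(4))
E
```

```text
t 16.5 dpos [0.0005, 0.0001, -0.0051] ang [-0.0009, 0.0027, -0.0] F [-0.69  0.1  -0.05] p [ 0.5773 -0.1773  0.2949] w 0.0001 0.0
[281 172]
44 [ 0.5755 -0.1798  0.2303  0.0615] 0.19
[ 0.5763 -0.1796  0.2302]
```

View pics/w7b.png

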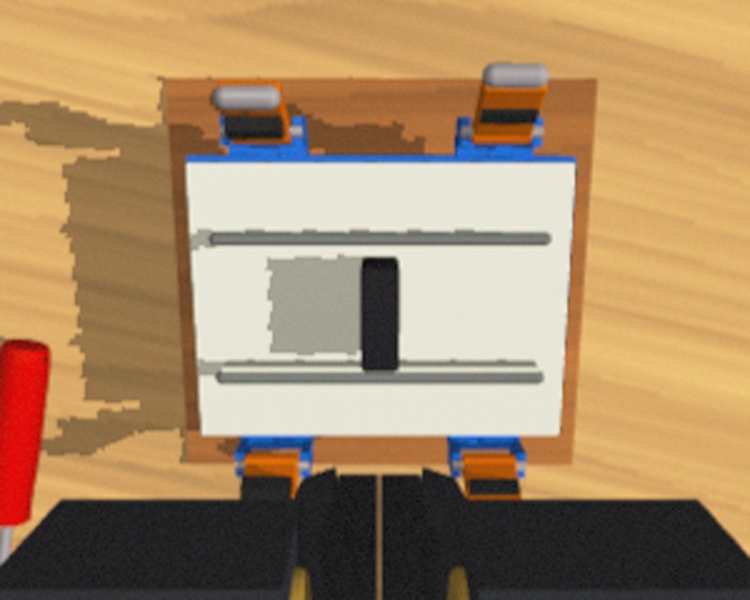

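The lid is seated: the flange fits level at 66 mm after bias, with the blue rim visible only along the far side (row 158). All four clips are open. Next I'll work out the waypoints for the near left clip.

```bash
cat > clip.py <<'E'
import sys
from h import *
YAW=.229;CX=np.array([.577,-.1773])
def way(name,pts):
    sx=-1 if 'near' in name else 1; sy=1 if 'left' in name else -1
    s=observe();q=s['orientation'];A=R.from_quat([q[1],q[2],q[3],q[0]])
    for d,e in pts:
        l=np.array([sx*(.074-d*1e-3+.009),sy*.05]);c,n=np.cos(YAW),np.sin(YAW)
        p=np.r_[CX+[c*l[0]-n*l[1],n*l[0]+c*l[1]],.074+e*1e-3]
        print((d,e),A.inv().apply(p-s['ee_pos']).round(4).tolist())
    go(p,YAW)
    p=np.r_[s['ee_pos'][:2]-CX];c,n=np.cos(YAW),np.sin(YAW);l=[c*p[0]+n*p[1],-n*p[0]+c*p[1]]
    print('now d,e,y',round((.083-sx*l[0])*1e3,1),round((s['ee_pos'][2]-.074)*1e3,1),round(sy*l[1]*1e3,1))
START=[(-36,100),(-36,24)]
ARC=[(-33,24),(-4,24),(5,25),(12,22),(18,17.5),(22,13.5)]
if __name__=='__main__':
    way(sys.argv[1],START+ARC if len(sys.argv)<3 else eval(sys.argv[2]))
E
python3 clip.py near_left
```

```text
(-36, 100) [-0.119, -0.0502, 0.1214]
(-36, 24) [-0.1189, -0.0501, 0.1974]
(-33, 24) [-0.1159, -0.0501, 0.1974]
(-4, 24) [-0.0869, -0.0501, 0.1973]
(5, 25) [-0.0779, -0.05, 0.1963]
(12, 22) [-0.0708, -0.05, 0.1993]
(18, 17.5) [-0.0648, -0.05, 0.2038]
(22, 13.5) [-0.0608, -0.05, 0.2078]
t 16.55 dpos [-0.0608, -0.05, 0.2078] ang [-0.0008, 0.0023, 0.0014] F [ 0.48  0.13 -0.47] p [ 0.5774 -0.1773  0.2951] w 0.0002 0.0
now d,e,y 83.4 221.1 -0.1
```

Emit:
send_rows:
  plan:
    - {"delta_pos":[-0.037,-0.016,0.01],"angular":[0,0,0]}
    - {"delta_pos":[-0.075,-0.032,0.03],"angular":[0,0,0]}
    - {"delta_pos":[-0.11,-0.046,0.05],"angular":[0,0.002,0]}
    - {"delta_pos":[-0.119,-0.05,0.09],"angular":[0,0.002,0]}
    - {"delta_pos":[-0.119,-0.05,0.13],"angular":[0,0.002,0]}
    - {"delta_pos":[-0.119,-0.05,0.17],"angular":[0,0.002,0]}
    - {"delta_pos":[-0.119,-0.05,0.197],"angular":[0,0.002,0]}
    - {"delta_pos":[-0.119,-0.05,0.197],"angular":[0,0.002,0]}

```text
time_s: 17.35
ee_pos: [0.4476, -0.1551, 0.0961]
orientation: [-0.001, 0.993, 0.115, -0.003]
force: [0.8, 0.4, 0.4]
gripper_width: 0.0004
finger_force: 0.0
```

```bash
python3 clip.py near_left "ARC"; python3 -c "
from h import *
im,C=shot('scene','s1.png')"
```

```text
(-33, 24) [0.005, 0.001, -0.002]
(-4, 24) [0.034, 0.0011, -0.0021]
(5, 25) [0.043, 0.0011, -0.0032]
(12, 22) [0.05, 0.0011, -0.0002]
(18, 17.5) [0.056, 0.0011, 0.0043]
(22, 13.5) [0.0601, 0.0012, 0.0082]
t 17.35 dpos [0.0601, 0.0012, 0.0082] ang [-0.0036, 0.0051, 0.0017] F [0.81 0.45 0.4 ] p [ 0.4476 -0.1551  0.0961] w 0.0004 0.0
now d,e,y -38.0 22.1 51.0
```

Emit:
send_rows:
  plan:
    - {"delta_pos":[0.008,0.001,0],"angular":[0,0.002,0]}
    - {"delta_pos":[0.016,0.001,0],"angular":[0,0.002,0]}
    - {"delta_pos":[0.024,0.001,0],"angular":[0,0.002,0]}
    - {"delta_pos":[0.032,0.001,-0.001],"angular":[0,0.002,0]}
    - {"delta_pos":[0.041,0.001,-0.001],"angular":[0,0.002,0]}
    - {"delta_pos":[0.048,0.001,0.002],"angular":[0,0.002,0]}
    - {"delta_pos":[0.054,0.001,0.0065],"angular":[0,0.002,0]}
    - {"delta_pos":[0.058,0.001,0.0105],"angular":[0,0.002,0]}

```text
time_s: 18.2
ee_pos: [0.507, -0.1444, 0.0899]
orientation: [0.0, 0.993, 0.115, 0.001]
force: [-6.1, -0.8, 3.4]
gripper_width: 0.0007
finger_force: 3.4
```

```bash
python3 clip.py near_left "[(26,12),(26,8),(26,4)]"; python3 -c "
from h import *
im,C=shot('wrist','w8.png');cv2.imwrite('pics/w8b.png',cv2.resize(im,None,fx=1.42,fy=1.42))"
```

```text
(26, 12) [0.0037, -0.002, 0.0039]
(26, 8) [0.0037, -0.002, 0.0079]
(26, 4) [0.0037, -0.002, 0.0119]
t 18.2 dpos [0.0037, -0.002, 0.0119] ang [0.0009, -0.0018, 0.0008] F [-6.05 -0.84  3.37] p [ 0.507  -0.1444  0.0899] w 0.0007 3.391143826302141
now d,e,y 22.3 15.9 48.0
```

View pics/w8b.png

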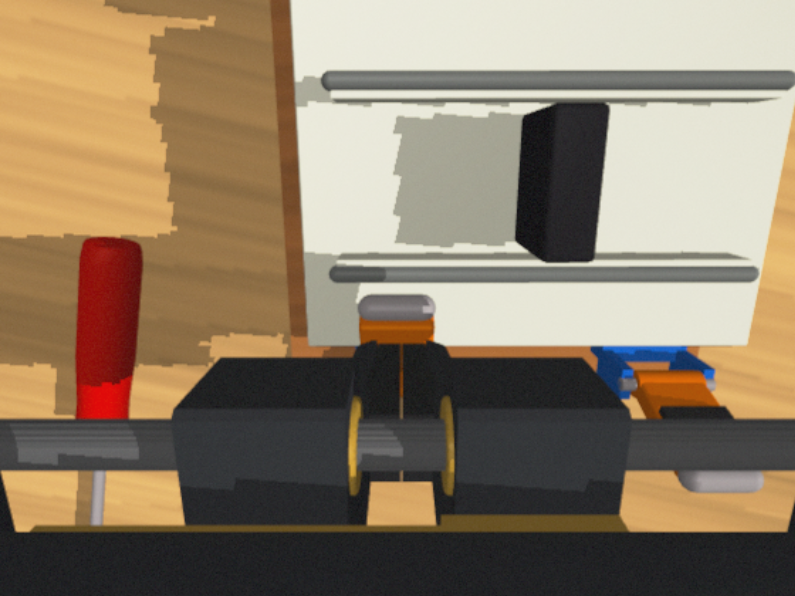

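The near left clip has swung inward, its nose at (396,305) just short of the bead rim. I'll press down.

Emit:
send_rows:
  plan:
    - {"delta_pos":[0.001,-0.001,0.001],"angular":[0,0,0]}
    - {"delta_pos":[0.002,-0.001,0.002],"angular":[0,0,0]}
    - {"delta_pos":[0.002,-0.001,0.003],"angular":[0,0,0]}
    - {"delta_pos":[0.002,-0.001,0.004],"angular":[0,0,0]}
    - {"delta_pos":[0.002,-0.001,0.005],"angular":[0,0,0]}
    - {"delta_pos":[0.002,-0.001,0.006],"angular":[0,0,0]}
    - {"delta_pos":[0.002,-0.001,0.006],"angular":[0,0,0]}
    - {"delta_pos":[0.002,-0.001,0.006],"angular":[0,0,0]}

```text
time_s: 19.05
ee_pos: [0.5099, -0.142, 0.0832]
orientation: [-0.0, 0.993, 0.115, 0.003]
force: [2.6, -0.8, 4.3]
gripper_width: 0.0003
finger_force: 1.9
```

```bash
python3 clip.py near_left "[(26,8),(26,4)]"
```

```text
(26, 8) [0.0004, -0.0004, 0.0012]
(26, 4) [0.0004, -0.0004, 0.0052]
t 19.05 dpos [0.0004, -0.0004, 0.0052] ang [0.0004, -0.0052, 0.0017] F [ 2.56 -0.76  4.28] p [ 0.5099 -0.142   0.0832] w 0.0003 1.8683988566044718
now d,e,y 25.6 9.2 49.6
```

Emit:
send_rows:
  plan:
    - {"delta_pos":[0,0,0.0004],"angular":[0,0,0]}
    - {"delta_pos":[0,0,0.0008],"angular":[0,0,0]}
    - {"delta_pos":[0,0,0.0012],"angular":[0,0,0]}
    - {"delta_pos":[0,0,0.0016],"angular":[0,0,0]}
    - {"delta_pos":[0,0,0.002],"angular":[0,0,0]}
    - {"delta_pos":[0,0,0.0024],"angular":[0,0,0]}
    - {"delta_pos":[0,0,0.0024],"angular":[0,0,0]}
    - {"delta_pos":[0,0,0.0024],"angular":[0,0,0]}

```text
time_s: 19.85
ee_pos: [0.5078, -0.1422, 0.0797]
orientation: [-0.0, 0.993, 0.115, 0.001]
force: [-0.4, 0.5, 1.0]
gripper_width: 0.0002
finger_force: 0.4
```

```bash
python3 clip.py near_left "[(26,4)]"
```

```text
(26, 4) [0.0025, -0.0001, 0.0017]
t 19.85 dpos [0.0025, -0.0001, 0.0017] ang [-0.0007, -0.0012, 0.0012] F [-0.39  0.48  1.05] p [ 0.5078 -0.1422  0.0797] w 0.0002 0.3858239391956886
now d,e,y 23.5 5.7 49.9
```

Force dropped to about 1 N, which suggests a click. I'll press on to the hard rest to confirm.

Emit:
send_rows:
  plan:
    - {"delta_pos":[0,0,0.0004],"angular":[0,0,0]}
    - {"delta_pos":[0,0,0.0008],"angular":[0,0,0]}
    - {"delta_pos":[0,0,0.0012],"angular":[0,0,0]}
    - {"delta_pos":[0,0,0.0016],"angular":[0,0,0]}
    - {"delta_pos":[0,0,0.002],"angular":[0,0,0]}
    - {"delta_pos":[0,0,0.002],"angular":[0,0,0]}
    - {"delta_pos":[0,0,0.002],"angular":[0,0,0]}
    - {"delta_pos":[0,0,0.002],"angular":[0,0,0]}

```text
time_s: 20.65
ee_pos: [0.5082, -0.1422, 0.0788]
orientation: [-0.0, 0.993, 0.115, 0.001]
force: [-4.1, 1.6, 11.5]
gripper_width: 0.0003
finger_force: 5.6
```

```bash
python3 clip.py near_left "[(26,4)]"
```

```text
(26, 4) [0.002, -0.0001, 0.0008]
t 20.65 dpos [0.002, -0.0001, 0.0008] ang [-0.0003, -0.0019, 0.0013] F [-4.12  1.58 11.48] p [ 0.5082 -0.1422  0.0788] w 0.0003 5.599731220572721
now d,e,y 24.0 4.8 49.9
```

Hard rest at 11 N with the clip at about 0.03 rad, so it is shut. Next is the far right clip.

```bash
python3 clip.py far_right
```

```text
(-36, 100) [0.1781, 0.1, -0.0949]
(-36, 24) [0.178, 0.1001, -0.0189]
(-33, 24) [0.175, 0.1001, -0.0189]
(-4, 24) [0.146, 0.1, -0.019]
(5, 25) [0.137, 0.1, -0.02]
(12, 22) [0.13, 0.1, -0.017]
(18, 17.5) [0.1239, 0.1, -0.0125]
(22, 13.5) [0.1199, 0.1, -0.0085]
t 20.65 dpos [0.1199, 0.1, -0.0085] ang [-0.0003, -0.0019, 0.0013] F [-4.12  1.58 11.48] p [ 0.5082 -0.1422  0.0788] w 0.0003 5.599731220572721
now d,e,y 142.0 4.8 -49.9
```

Emit:
send_rows:
  plan:
    - {"delta_pos":[0,0,-0.03],"angular":[0,0,0]}
    - {"delta_pos":[0,0,-0.065],"angular":[0,0,0]}
    - {"delta_pos":[0.035,0.02,-0.085],"angular":[0,0,0]}
    - {"delta_pos":[0.075,0.042,-0.085],"angular":[0,0,0]}
    - {"delta_pos":[0.115,0.065,-0.085],"angular":[0,0,0]}
    - {"delta_pos":[0.155,0.087,-0.085],"angular":[0,0,0]}
    - {"delta_pos":[0.179,0.1,-0.085],"angular":[0,0,0]}
    - {"delta_pos":[0.179,0.1,-0.085],"angular":[0,0,0]}

```text
time_s: 21.45
ee_pos: [0.7077, -0.1994, 0.1624]
orientation: [-0.0, 0.993, 0.115, 0.002]
force: [-0.0, 0.1, -0.2]
gripper_width: 0.0001
finger_force: 0.0
```

```bash
python3 clip.py far_right; python3 -c "
from h import *
im,C=shot('wrist','w9.png');cv2.imwrite('pics/w9b.png',cv2.resize(im,None,fx=1.42,fy=1.42))"
```

```text
(-36, 100) [-0.0032, -0.0012, -0.0116]
(-36, 24) [-0.0035, -0.0012, 0.0644]
(-33, 24) [-0.0065, -0.0012, 0.0644]
(-4, 24) [-0.0355, -0.0012, 0.0643]
(5, 25) [-0.0445, -0.0012, 0.0633]
(12, 22) [-0.0515, -0.0012, 0.0662]
(18, 17.5) [-0.0575, -0.0012, 0.0707]
(22, 13.5) [-0.0615, -0.0012, 0.0747]
t 21.45 dpos [-0.0615, -0.0012, 0.0747] ang [0.0002, -0.0036, 0.001] F [-0.03  0.07 -0.21] p [ 0.7077 -0.1994  0.1624] w 0.0001 0.0
now d,e,y -39.2 88.4 51.2
```

View pics/w9b.png

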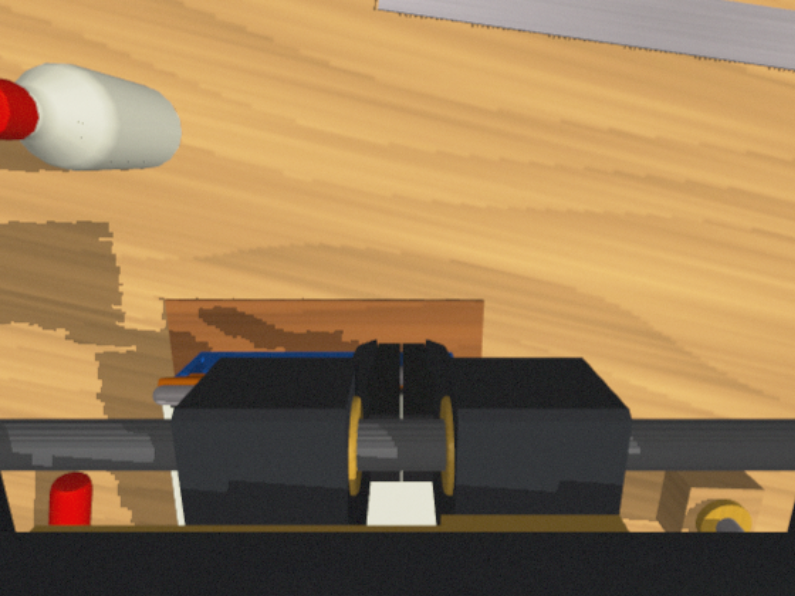

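The view shows the fingers beyond the far right clip and the far left clip still open at about (180,385). The bottle is clear at (80,115). Descending and sweeping inward next.

Emit:
send_rows:
  plan:
    - {"delta_pos":[-0.001,-0.001,0.03],"angular":[0,0,0]}
    - {"delta_pos":[-0.002,-0.001,0.055],"angular":[0,-0.003,0]}
    - {"delta_pos":[-0.002,-0.001,0.064],"angular":[0,-0.003,0]}
    - {"delta_pos":[-0.005,-0.001,0.064],"angular":[0,-0.003,0]}
    - {"delta_pos":[-0.012,-0.001,0.064],"angular":[0,-0.003,0]}
    - {"delta_pos":[-0.02,-0.001,0.064],"angular":[0,-0.003,0]}
    - {"delta_pos":[-0.028,-0.001,0.064],"angular":[0,-0.003,0]}
    - {"delta_pos":[-0.036,-0.001,0.064],"angular":[0,-0.003,0]}

```text
time_s: 22.3
ee_pos: [0.6745, -0.2052, 0.1034]
orientation: [0.001, 0.993, 0.115, 0.005]
force: [7.7, 2.1, 2.6]
gripper_width: 0.0001
finger_force: 3.7
```

```bash
python3 clip.py far_right "ARC+[(26,12),(26,9)]"
```

```text
(-33, 24) [0.0273, 0.0008, 0.0057]
(-4, 24) [-0.0017, 0.0007, 0.0054]
(5, 25) [-0.0107, 0.0007, 0.0043]
(12, 22) [-0.0177, 0.0007, 0.0072]
(18, 17.5) [-0.0238, 0.0006, 0.0117]
(22, 13.5) [-0.0278, 0.0006, 0.0156]
(26, 12) [-0.0318, 0.0006, 0.0171]
(26, 9) [-0.0318, 0.0006, 0.0201]
t 22.3 dpos [-0.0318, 0.0006, 0.0201] ang [0.0025, -0.0104, 0.0024] F [7.72 2.14 2.59] p [ 0.6745 -0.2052  0.1034] w 0.0001 3.6510346457362175
now d,e,y -5.6 29.4 49.3
```

Emit:
send_rows:
  plan:
    - {"delta_pos":[-0.005,0,0.001],"angular":[0,-0.003,0]}
    - {"delta_pos":[-0.01,0,0.001],"angular":[0,-0.005,0]}
    - {"delta_pos":[-0.014,0,0.003],"angular":[0,-0.005,0]}
    - {"delta_pos":[-0.018,0,0.005],"angular":[0,-0.005,0]}
    - {"delta_pos":[-0.021,0,0.008],"angular":[0,-0.005,0]}
    - {"delta_pos":[-0.024,0,0.01],"angular":[0,-0.005,0]}
    - {"delta_pos":[-0.027,0,0.012],"angular":[0,-0.005,0]}
    - {"delta_pos":[-0.029,0,0.013],"angular":[0,-0.005,0]}

```text
time_s: 23.1
ee_pos: [0.6434, -0.2128, 0.0881]
orientation: [0.001, 0.993, 0.115, -0.001]
force: [3.4, 0.8, 1.7]
gripper_width: 0.0002
finger_force: 1.7
```

```bash
python3 clip.py far_right "[(26,12),(26,9),(26,5)]"
```

```text
(26, 12) [0.0004, 0.0004, 0.0021]
(26, 9) [0.0004, 0.0004, 0.0051]
(26, 5) [0.0004, 0.0004, 0.0091]
t 23.1 dpos [0.0004, 0.0004, 0.0091] ang [0.0014, 0.0015, 0.0014] F [3.45 0.79 1.75] p [ 0.6434 -0.2128  0.0881] w 0.0002 1.6926023288397118
now d,e,y 26.4 14.1 49.6
```

Now I'll press to e≈9.

Emit:
send_rows:
  plan:
    - {"delta_pos":[0.001,0,0.001],"angular":[0,0,0]}
    - {"delta_pos":[0.001,0,0.002],"angular":[0,0,0]}
    - {"delta_pos":[0.001,0,0.003],"angular":[0,0,0]}
    - {"delta_pos":[0.001,0,0.0035],"angular":[0,0,0]}
    - {"delta_pos":[0.001,0,0.004],"angular":[0,0,0]}
    - {"delta_pos":[0.001,0,0.0045],"angular":[0,0,0]}
    - {"delta_pos":[0.001,0,0.005],"angular":[0,0,0]}
    - {"delta_pos":[0.001,0,0.005],"angular":[0,0,0]}

```text
time_s: 23.9
ee_pos: [0.6431, -0.2123, 0.0814]
orientation: [0.0, 0.993, 0.115, -0.003]
force: [-0.5, -1.0, 1.4]
gripper_width: 0.0009
finger_force: 0.3
```

```bash
python3 clip.py far_right "[(26,5)]"
```

```text
(26, 5) [0.0006, 0.0009, 0.0024]
t 23.9 dpos [0.0006, 0.0009, 0.0024] ang [-0.0003, 0.0053, 0.0014] F [-0.5  -1.05  1.43] p [ 0.6431 -0.2123  0.0814] w 0.0009 0.2950792049523443
now d,e,y 26.6 7.4 49.1
```

Emit:
send_rows:
  plan:
    - {"delta_pos":[0,0,0.0005],"angular":[0,0,0]}
    - {"delta_pos":[0,0,0.001],"angular":[0,0,0]}
    - {"delta_pos":[0,0,0.0015],"angular":[0,0,0]}
    - {"delta_pos":[0,0,0.002],"angular":[0,0,0]}
    - {"delta_pos":[0,0,0.0025],"angular":[0,0,0]}
    - {"delta_pos":[0,0,0.0025],"angular":[0,0,0]}
    - {"delta_pos":[0,0,0.0025],"angular":[0,0,0]}
    - {"delta_pos":[0,0,0.0025],"angular":[0,0,0]}

```text
time_s: 24.7
ee_pos: [0.6428, -0.2124, 0.0795]
orientation: [0.0, 0.993, 0.115, -0.003]
force: [-3.0, 0.9, 5.4]
gripper_width: 0.0007
finger_force: 2.5
```

```bash
python3 clip.py far_right "[(26,5)]"
```

```text
(26, 5) [0.0009, 0.0009, 0.0005]
t 24.7 dpos [0.0009, 0.0009, 0.0005] ang [-0.0002, 0.0059, 0.0013] F [-3.05  0.93  5.42] p [ 0.6428 -0.2124  0.0795] w 0.0007 2.467829631641507
now d,e,y 26.9 5.5 49.1
```

Emit:
send_rows:
  plan:
    - {"delta_pos":[0,0,0.0004],"angular":[0,0,0]}
    - {"delta_pos":[0,0,0.0008],"angular":[0,0,0]}
    - {"delta_pos":[0,0,0.0012],"angular":[0,0,0]}
    - {"delta_pos":[0,0,0.0014],"angular":[0,0,0]}
    - {"delta_pos":[0,0,0.0014],"angular":[0,0,0]}
    - {"delta_pos":[0,0,0.0014],"angular":[0,0,0]}
    - {"delta_pos":[0,0,0.0014],"angular":[0,0,0]}
    - {"delta_pos":[0,0,0.0014],"angular":[0,0,0]}

```text
time_s: 25.5
ee_pos: [0.6432, -0.2124, 0.0777]
orientation: [0.0, 0.993, 0.115, -0.002]
force: [-1.6, -1.0, 1.8]
gripper_width: 0.0002
finger_force: 0.8
```

```bash
python3 clip.py far_right "[(26,5)]"
```

```text
(26, 5) [0.0005, 0.0008, -0.0013]
t 25.5 dpos [0.0005, 0.0008, -0.0013] ang [0.0, 0.005, 0.0014] F [-1.65 -1.    1.8 ] p [ 0.6432 -0.2124  0.0777] w 0.0002 0.8153573336875297
now d,e,y 26.5 3.7 49.2
```

Emit:
send_rows:
  plan:
    - {"delta_pos":[0,0,0.0005],"angular":[0,0,0]}
    - {"delta_pos":[0,0,0.001],"angular":[0,0,0]}
    - {"delta_pos":[0,0,0.0015],"angular":[0,0,0]}
    - {"delta_pos":[0,0,0.0018],"angular":[0,0,0]}
    - {"delta_pos":[0,0,0.0018],"angular":[0,0,0]}
    - {"delta_pos":[0,0,0.0018],"angular":[0,0,0]}
    - {"delta_pos":[0,0,0.0018],"angular":[0,0,0]}
    - {"delta_pos":[0,0,0.0018],"angular":[0,0,0]}

```text
time_s: 26.3
ee_pos: [0.6433, -0.2122, 0.0759]
orientation: [0.0, 0.993, 0.115, -0.002]
force: [1.3, -0.1, -0.1]
gripper_width: 0.0004
finger_force: 0.0
```

```bash
python3 clip.py far_right "[(26,5)]"; python3 clip.py near_right
```

```text
(26, 5) [0.0003, 0.0009, -0.0031]
t 26.3 dpos [0.0003, 0.0009, -0.0031] ang [-0.0001, 0.0048, 0.0015] F [ 1.34 -0.13 -0.12] p [ 0.6433 -0.2122  0.0759] w 0.0004 0.0
now d,e,y 26.4 1.9 49.1
(-36, 100) [-0.1761, 0.0007, -0.0972]
(-36, 24) [-0.1758, 0.0007, -0.0213]
(-33, 24) [-0.1728, 0.0007, -0.0213]
(-4, 24) [-0.1438, 0.0007, -0.0214]
(5, 25) [-0.1348, 0.0007, -0.0224]
(12, 22) [-0.1277, 0.0007, -0.0195]
(18, 17.5) [-0.1217, 0.0007, -0.015]
(22, 13.5) [-0.1177, 0.0008, -0.011]
t 26.3 dpos [-0.1177, 0.0008, -0.011] ang [-0.0001, 0.0048, 0.0015] F [ 1.34 -0.13 -0.12] p [ 0.6433 -0.2122  0.0759] w 0.0004 0.0
now d,e,y 139.6 1.9 49.1
```

Emit:
send_rows:
  plan:
    - {"delta_pos":[0,0,0.0005],"angular":[0,0,0]}
    - {"delta_pos":[0,0,0.001],"angular":[0,0,0]}
    - {"delta_pos":[0,0,0.0015],"angular":[0,0,0]}
    - {"delta_pos":[0,0,0.0018],"angular":[0,0,0]}
    - {"delta_pos":[0,0,0.0018],"angular":[0,0,0]}
    - {"delta_pos":[0,0,0.0018],"angular":[0,0,0]}
    - {"delta_pos":[0,0,0.0018],"angular":[0,0,0]}
    - {"delta_pos":[0,0,0.0018],"angular":[0,0,0]}

```text
time_s: 27.1
ee_pos: [0.6433, -0.2124, 0.0752]
orientation: [0.0, 0.993, 0.115, -0.002]
force: [-2.8, 1.5, 7.5]
gripper_width: 0.0006
finger_force: 4.3
```

```bash
python3 clip.py far_right "[(26,5)]"
```

```text
(26, 5) [0.0003, 0.0008, -0.0038]
t 27.1 dpos [0.0003, 0.0008, -0.0038] ang [0.0001, 0.0048, 0.0013] F [-2.81  1.53  7.49] p [ 0.6433 -0.2124  0.0752] w 0.0006 4.347950059891446
now d,e,y 26.4 1.2 49.2
```

Hard rest at about -0.1 rad after the click, so the far right clip is shut and the diagonal pair is done. Next is the near right clip.

Emit:
send_rows:
  plan:
    - {"delta_pos":[0,0,-0.03],"angular":[0,0,0]}
    - {"delta_pos":[0,0,-0.07],"angular":[0,0.005,0]}
    - {"delta_pos":[-0.035,0,-0.085],"angular":[0,0.005,0]}
    - {"delta_pos":[-0.075,0,-0.085],"angular":[0,0.005,0]}
    - {"delta_pos":[-0.115,0,-0.085],"angular":[0,0.005,0]}
    - {"delta_pos":[-0.155,0,-0.085],"angular":[0,0.005,0]}
    - {"delta_pos":[-0.176,0,-0.085],"angular":[0,0.005,0]}
    - {"delta_pos":[-0.176,0,-0.085],"angular":[0,0.005,0]}

```text
time_s: 27.9
ee_pos: [0.469, -0.254, 0.16]
orientation: [0.0, 0.994, 0.113, -0.001]
force: [0.5, 0.2, -0.0]
gripper_width: 0.0004
finger_force: 0.0
```

```bash
python3 clip.py near_right
```

```text
(-36, 100) [0.0036, -0.0002, -0.014]
(-36, 24) [0.0038, -0.0002, 0.062]
(-33, 24) [0.0068, -0.0002, 0.062]
(-4, 24) [0.0358, -0.0003, 0.0619]
(5, 25) [0.0448, -0.0003, 0.0609]
(12, 22) [0.0518, -0.0003, 0.0638]
(18, 17.5) [0.0578, -0.0003, 0.0683]
(22, 13.5) [0.0618, -0.0003, 0.0723]
t 27.9 dpos [0.0618, -0.0003, 0.0723] ang [0.0, 0.0024, -0.0024] F [ 0.55  0.23 -0.02] p [ 0.469 -0.254  0.16 ] w 0.0004 0.0
now d,e,y -39.6 86.0 50.2
```

Emit:
send_rows:
  plan:
    - {"delta_pos":[0,0,0.03],"angular":[0,0,0]}
    - {"delta_pos":[0.001,0,0.055],"angular":[0,0,0]}
    - {"delta_pos":[0.002,0,0.062],"angular":[0,0,0]}
    - {"delta_pos":[0.005,0,0.062],"angular":[0,0,0]}
    - {"delta_pos":[0.012,0,0.062],"angular":[0,0,0]}
    - {"delta_pos":[0.02,0,0.062],"angular":[0,0,0]}
    - {"delta_pos":[0.028,0,0.062],"angular":[0,0,0]}
    - {"delta_pos":[0.036,0,0.062],"angular":[0,0,0]}

```text
time_s: 28.7
ee_pos: [0.506, -0.245, 0.0985]
orientation: [0.0, 0.993, 0.114, -0.002]
force: [-9.4, -1.1, 5.0]
gripper_width: 0.0004
finger_force: 4.9
```

```bash
python3 clip.py near_right "ARC+[(26,12)]"
```

```text
(-33, 24) [-0.0314, 0.0002, 0.0007]
(-4, 24) [-0.0024, 0.0002, 0.0005]
(5, 25) [0.0066, 0.0002, -0.0005]
(12, 22) [0.0136, 0.0002, 0.0025]
(18, 17.5) [0.0196, 0.0002, 0.007]
(22, 13.5) [0.0236, 0.0002, 0.0109]
(26, 12) [0.0276, 0.0002, 0.0124]
t 28.7 dpos [0.0276, 0.0002, 0.0124] ang [-0.0002, 0.0038, 0.0003] F [-9.44 -1.1   5.01] p [ 0.506  -0.245   0.0985] w 0.0004 4.933074448053958
now d,e,y -1.6 24.5 49.8
```

Emit:
send_rows:
  plan:
    - {"delta_pos":[0.004,0,0],"angular":[0,0.002,0]}
    - {"delta_pos":[0.008,0,0],"angular":[0,0.002,0]}
    - {"delta_pos":[0.012,0,0.0015],"angular":[0,0.002,0]}
    - {"delta_pos":[0.016,0,0.004],"angular":[0,0.002,0]}
    - {"delta_pos":[0.019,0,0.007],"angular":[0,0.002,0]}
    - {"delta_pos":[0.022,0,0.009],"angular":[0,0.002,0]}
    - {"delta_pos":[0.025,0,0.011],"angular":[0,0.002,0]}
    - {"delta_pos":[0.026,0,0.012],"angular":[0,0.002,0]}

```text
time_s: 29.5
ee_pos: [0.5332, -0.2385, 0.0867]
orientation: [0.0, 0.993, 0.115, 0.001]
force: [-2.4, -0.4, 0.5]
gripper_width: 0.0001
finger_force: 1.0
```

```bash
python3 clip.py near_right "[(26,12),(26,9)]"
```

```text
(26, 12) [-0.0005, 0.0003, 0.0007]
(26, 9) [-0.0005, 0.0003, 0.0037]
t 29.5 dpos [-0.0005, 0.0003, 0.0037] ang [0.0006, -0.0023, 0.0012] F [-2.43 -0.44  0.49] p [ 0.5332 -0.2385  0.0867] w 0.0001 0.9946787937224144
now d,e,y 26.5 12.7 49.7
```

Emit:
send_rows:
  plan:
    - {"delta_pos":[-0.0005,0,0.0005],"angular":[0,0,0]}
    - {"delta_pos":[-0.0005,0,0.001],"angular":[0,0,0]}
    - {"delta_pos":[-0.0005,0,0.0015],"angular":[0,0,0]}
    - {"delta_pos":[-0.0005,0,0.002],"angular":[0,0,0]}
    - {"delta_pos":[-0.0005,0,0.0025],"angular":[0,0,0]}
    - {"delta_pos":[-0.0005,0,0.003],"angular":[0,0,0]}
    - {"delta_pos":[-0.0005,0,0.003],"angular":[0,0,0]}
    - {"delta_pos":[-0.0005,0,0.003],"angular":[0,0,0]}

```text
time_s: 30.3
ee_pos: [0.5319, -0.2384, 0.0829]
orientation: [-0.0, 0.993, 0.115, 0.001]
force: [-0.3, -0.1, 0.8]
gripper_width: 0.0006
finger_force: 0.5
```

```bash
python3 clip.py near_right "[(26,5)]"
```

```text
(26, 5) [0.0008, 0.0007, 0.0039]
t 30.3 dpos [0.0008, 0.0007, 0.0039] ang [-0.0003, -0.0016, 0.0013] F [-0.3  -0.08  0.8 ] p [ 0.5319 -0.2384  0.0829] w 0.0006 0.46723017061594874
now d,e,y 25.2 8.9 49.3
```

Emit:
send_rows:
  plan:
    - {"delta_pos":[0,0,0.0005],"angular":[0,0,0]}
    - {"delta_pos":[0,0,0.001],"angular":[0,0,0]}
    - {"delta_pos":[0,0,0.0015],"angular":[0,0,0]}
    - {"delta_pos":[0,0,0.002],"angular":[0,0,0]}
    - {"delta_pos":[0,0,0.0025],"angular":[0,0,0]}
    - {"delta_pos":[0,0,0.0025],"angular":[0,0,0]}
    - {"delta_pos":[0,0,0.0025],"angular":[0,0,0]}
    - {"delta_pos":[0,0,0.0025],"angular":[0,0,0]}

```text
time_s: 31.1
ee_pos: [0.5324, -0.2384, 0.0807]
orientation: [-0.0, 0.993, 0.115, 0.001]
force: [1.3, 0.9, 3.4]
gripper_width: 0.0003
finger_force: 1.7
```

```bash
python3 clip.py near_right "[(26,5)]"
```

```text
(26, 5) [0.0003, 0.0006, 0.0017]
t 31.1 dpos [0.0003, 0.0006, 0.0017] ang [0.0001, -0.0025, 0.0014] F [1.27 0.88 3.42] p [ 0.5324 -0.2384  0.0807] w 0.0003 1.6763457140768878
now d,e,y 25.7 6.7 49.4
```

Emit:
send_rows:
  plan:
    - {"delta_pos":[0,0,0.0005],"angular":[0,0,0]}
    - {"delta_pos":[0,0,0.001],"angular":[0,0,0]}
    - {"delta_pos":[0,0,0.0015],"angular":[0,0,0]}
    - {"delta_pos":[0,0,0.0018],"angular":[0,0,0]}
    - {"delta_pos":[0,0,0.0018],"angular":[0,0,0]}
    - {"delta_pos":[0,0,0.0018],"angular":[0,0,0]}
    - {"delta_pos":[0,0,0.0018],"angular":[0,0,0]}
    - {"delta_pos":[0,0,0.0018],"angular":[0,0,0]}

```text
time_s: 31.9
ee_pos: [0.5319, -0.2385, 0.0786]
orientation: [-0.0, 0.993, 0.115, 0.001]
force: [1.4, -0.3, 2.3]
gripper_width: 0.0003
finger_force: 1.3
```

```bash
python3 clip.py near_right "[(26,5)]"
```

```text
(26, 5) [0.0008, 0.0006, -0.0004]
t 31.9 dpos [0.0008, 0.0006, -0.0004] ang [-0.0, -0.0017, 0.0012] F [ 1.37 -0.27  2.25] p [ 0.5319 -0.2385  0.0786] w 0.0003 1.307447989602224
now d,e,y 25.2 4.6 49.4
```

Emit:
send_rows:
  plan:
    - {"delta_pos":[0,0,0.0005],"angular":[0,0,0]}
    - {"delta_pos":[0,0,0.001],"angular":[0,0,0]}
    - {"delta_pos":[0,0,0.0015],"angular":[0,0,0]}
    - {"delta_pos":[0,0,0.002],"angular":[0,0,0]}
    - {"delta_pos":[0,0,0.002],"angular":[0,0,0]}
    - {"delta_pos":[0,0,0.002],"angular":[0,0,0]}
    - {"delta_pos":[0,0,0.002],"angular":[0,0,0]}
    - {"delta_pos":[0,0,0.002],"angular":[0,0,0]}

```text
time_s: 32.7
ee_pos: [0.5317, -0.2384, 0.0765]
orientation: [-0.0, 0.993, 0.115, 0.001]
force: [0.6, 0.2, 0.7]
gripper_width: 0.0007
finger_force: 0.0
```

```bash
python3 clip.py near_right "[(26,5)]"; python3 clip.py far_left
```

```text
(26, 5) [0.001, 0.0008, -0.0025]
t 32.7 dpos [0.001, 0.0008, -0.0025] ang [-0.0004, -0.0011, 0.0012] F [0.57 0.24 0.72] p [ 0.5317 -0.2384  0.0765] w 0.0007 0.0
now d,e,y 25.0 2.5 49.2
(-36, 100) [0.1773, -0.0991, -0.0973]
(-36, 24) [0.1772, -0.099, -0.0213]
(-33, 24) [0.1742, -0.099, -0.0213]
(-4, 24) [0.1452, -0.0991, -0.0213]
(5, 25) [0.1362, -0.0991, -0.0223]
(12, 22) [0.1292, -0.0991, -0.0193]
(18, 17.5) [0.1232, -0.0991, -0.0149]
(22, 13.5) [0.1192, -0.0991, -0.0109]
t 32.7 dpos [0.1192, -0.0991, -0.0109] ang [-0.0004, -0.0011, 0.0012] F [0.57 0.24 0.72] p [ 0.5317 -0.2384  0.0765] w 0.0007 0.0
now d,e,y 141.0 2.5 -49.2
```

Emit:
send_rows:
  plan:
    - {"delta_pos":[0,0,0.0005],"angular":[0,0,0]}
    - {"delta_pos":[0,0,0.001],"angular":[0,0,0]}
    - {"delta_pos":[0,0,0.0015],"angular":[0,0,0]}
    - {"delta_pos":[0,0,0.002],"angular":[0,0,0]}
    - {"delta_pos":[0,0,0.002],"angular":[0,0,0]}
    - {"delta_pos":[0,0,0.002],"angular":[0,0,0]}
    - {"delta_pos":[0,0,0.002],"angular":[0,0,0]}
    - {"delta_pos":[0,0,0.002],"angular":[0,0,0]}

```text
time_s: 33.5
ee_pos: [0.5322, -0.2384, 0.0753]
orientation: [-0.0, 0.993, 0.115, 0.001]
force: [-3.1, 1.5, 7.2]
gripper_width: 0.0004
finger_force: 3.4
```

Emit:
send_rows:
  plan:
    - {"delta_pos":[0,0,-0.03],"angular":[0,0,0]}
    - {"delta_pos":[0,0,-0.068],"angular":[0,0,0]}
    - {"delta_pos":[0.035,-0.02,-0.088],"angular":[0,0,0]}
    - {"delta_pos":[0.075,-0.042,-0.088],"angular":[0,0,0]}
    - {"delta_pos":[0.115,-0.065,-0.088],"angular":[0,0,0]}
    - {"delta_pos":[0.155,-0.087,-0.088],"angular":[0,0,0]}
    - {"delta_pos":[0.178,-0.099,-0.088],"angular":[0,0,0]}
    - {"delta_pos":[0.178,-0.099,-0.088],"angular":[0,0,0]}

```text
time_s: 34.3
ee_pos: [0.685, -0.096, 0.1626]
orientation: [-0.002, 0.993, 0.118, 0.002]
force: [-1.0, -0.9, -0.5]
gripper_width: 0.0003
finger_force: 0.0
```

```bash
python3 clip.py far_left
```

```text
(-36, 100) [-0.0047, 0.0046, -0.0114]
(-36, 24) [-0.005, 0.0048, 0.0646]
(-33, 24) [-0.008, 0.0048, 0.0646]
(-4, 24) [-0.037, 0.0046, 0.0645]
(5, 25) [-0.046, 0.0045, 0.0634]
(12, 22) [-0.053, 0.0045, 0.0664]
(18, 17.5) [-0.059, 0.0044, 0.0709]
(22, 13.5) [-0.063, 0.0044, 0.0749]
t 34.3 dpos [-0.063, 0.0044, 0.0749] ang [-0.0027, -0.0042, 0.0074] F [-1.04 -0.92 -0.52] p [ 0.685  -0.096   0.1626] w 0.0003 0.0
now d,e,y -40.7 88.6 54.7
```

Near right clicked and rests hard at 7 N. Now far left; the offset seen is mostly settling.

Emit:
send_rows:
  plan:
    - {"delta_pos":[-0.001,0.001,0.03],"angular":[0,0,0]}
    - {"delta_pos":[-0.002,0.001,0.055],"angular":[0,0,0]}
    - {"delta_pos":[-0.002,0.001,0.063],"angular":[0,0,0]}
    - {"delta_pos":[-0.005,0.001,0.064],"angular":[0,0,0]}
    - {"delta_pos":[-0.012,0.001,0.064],"angular":[0,0,0]}
    - {"delta_pos":[-0.02,0.001,0.064],"angular":[0,0,0]}
    - {"delta_pos":[-0.028,0.001,0.064],"angular":[0,0,0]}
    - {"delta_pos":[-0.036,0.001,0.064],"angular":[0,0,0]}

```text
time_s: 35.1
ee_pos: [0.653, -0.1099, 0.1033]
orientation: [0.0, 0.993, 0.115, 0.007]
force: [8.0, 2.1, 7.1]
gripper_width: 0.0004
finger_force: 4.2
```

```bash
python3 clip.py far_left "ARC+[(26,12)]"
```

```text
(-33, 24) [0.0266, -0.0016, 0.0057]
(-4, 24) [-0.0024, -0.0016, 0.0052]
(5, 25) [-0.0114, -0.0016, 0.0041]
(12, 22) [-0.0184, -0.0017, 0.007]
(18, 17.5) [-0.0245, -0.0017, 0.0114]
(22, 13.5) [-0.0285, -0.0017, 0.0154]
(26, 12) [-0.0326, -0.0017, 0.0168]
t 35.1 dpos [-0.0326, -0.0017, 0.0168] ang [0.0024, -0.0147, 0.0019] F [7.99 2.15 7.1 ] p [ 0.653  -0.1099  0.1033] w 0.0004 4.179995335798594
now d,e,y -6.3 29.3 48.4
```

Emit:
send_rows:
  plan:
    - {"delta_pos":[-0.005,-0.001,0.001],"angular":[0,-0.003,0]}
    - {"delta_pos":[-0.01,-0.001,0.001],"angular":[0,-0.005,0]}
    - {"delta_pos":[-0.014,-0.001,0.003],"angular":[0,-0.005,0]}
    - {"delta_pos":[-0.018,-0.001,0.005],"angular":[0,-0.005,0]}
    - {"delta_pos":[-0.021,-0.001,0.008],"angular":[0,-0.005,0]}
    - {"delta_pos":[-0.024,-0.001,0.01],"angular":[0,-0.005,0]}
    - {"delta_pos":[-0.027,-0.001,0.012],"angular":[0,-0.005,0]}
    - {"delta_pos":[-0.029,-0.001,0.013],"angular":[0,-0.005,0]}

```text
time_s: 35.9
ee_pos: [0.6212, -0.1165, 0.0876]
orientation: [0.001, 0.993, 0.115, 0.001]
force: [4.6, 0.0, 2.4]
gripper_width: 0.0009
finger_force: 1.8
```

```bash
python3 clip.py far_left "[(26,12),(26,9)]"
```

```text
(26, 12) [0.0002, -0.0008, 0.0016]
(26, 9) [0.0002, -0.0008, 0.0046]
t 35.9 dpos [0.0002, -0.0008, 0.0046] ang [0.0014, -0.0016, 0.0012] F [4.58 0.03 2.43] p [ 0.6212 -0.1165  0.0876] w 0.0009 1.7986528237815946
now d,e,y 26.2 13.6 49.2
```

Emit:
send_rows:
  plan:
    - {"delta_pos":[0.001,0,0.0005],"angular":[0,0,0]}
    - {"delta_pos":[0.001,0,0.001],"angular":[0,0,0]}
    - {"delta_pos":[0.001,0,0.0015],"angular":[0,0,0]}
    - {"delta_pos":[0.001,0,0.002],"angular":[0,0,0]}
    - {"delta_pos":[0.001,0,0.0025],"angular":[0,0,0]}
    - {"delta_pos":[0.001,0,0.003],"angular":[0,0,0]}
    - {"delta_pos":[0.001,0,0.0035],"angular":[0,0,0]}
    - {"delta_pos":[0.001,0,0.004],"angular":[0,0,0]}

```text
time_s: 36.7
ee_pos: [0.6188, -0.1169, 0.0816]
orientation: [0.0, 0.993, 0.115, -0.003]
force: [-1.5, -2.1, 3.7]
gripper_width: 0.0002
finger_force: 1.7
```

```bash
python3 clip.py far_left "[(26,5)]"
```

```text
(26, 5) [0.0026, -0.0006, 0.0026]
t 36.7 dpos [0.0026, -0.0006, 0.0026] ang [-0.0, 0.0067, 0.0007] F [-1.51 -2.11  3.67] p [ 0.6188 -0.1169  0.0816] w 0.0002 1.7331437853863463
now d,e,y 28.6 7.6 49.4
```

Emit:
send_rows:
  plan:
    - {"delta_pos":[0.001,0,0.0005],"angular":[0,0.003,0]}
    - {"delta_pos":[0.001,0,0.001],"angular":[0,0.003,0]}
    - {"delta_pos":[0.001,0,0.0015],"angular":[0,0.003,0]}
    - {"delta_pos":[0.001,0,0.002],"angular":[0,0.003,0]}
    - {"delta_pos":[0.001,0,0.002],"angular":[0,0.003,0]}
    - {"delta_pos":[0.001,0,0.002],"angular":[0,0.003,0]}
    - {"delta_pos":[0.001,0,0.002],"angular":[0,0.003,0]}
    - {"delta_pos":[0.001,0,0.002],"angular":[0,0.003,0]}

```text
time_s: 37.5
ee_pos: [0.6216, -0.1156, 0.0798]
orientation: [-0.0, 0.993, 0.115, 0.0]
force: [-0.0, -0.1, 0.5]
gripper_width: 0.0006
finger_force: 0.1
```

```bash
python3 clip.py far_left "[(26,5)]"
```

```text
(26, 5) [-0.0004, -0.0, 0.0008]
t 37.5 dpos [-0.0004, -0.0, 0.0008] ang [-0.0002, -0.0002, 0.0015] F [-0.02 -0.15  0.49] p [ 0.6216 -0.1156  0.0798] w 0.0006 0.1483409170032246
now d,e,y 25.6 5.8 50.0
```

Emit:
send_rows:
  plan:
    - {"delta_pos":[0,0,0.0005],"angular":[0,0,0]}
    - {"delta_pos":[0,0,0.001],"angular":[0,0,0]}
    - {"delta_pos":[0,0,0.0015],"angular":[0,0,0]}
    - {"delta_pos":[0,0,0.002],"angular":[0,0,0]}
    - {"delta_pos":[0,0,0.002],"angular":[0,0,0]}
    - {"delta_pos":[0,0,0.002],"angular":[0,0,0]}
    - {"delta_pos":[0,0,0.002],"angular":[0,0,0]}
    - {"delta_pos":[0,0,0.002],"angular":[0,0,0]}

```text
time_s: 38.3
ee_pos: [0.6216, -0.1157, 0.0792]
orientation: [-0.0, 0.993, 0.115, 0.0]
force: [-4.9, 1.2, 11.0]
gripper_width: 0.0005
finger_force: 5.4
```

```bash
python3 clip.py far_left "[(26,5)]"
```

```text
(26, 5) [-0.0004, -0.0001, 0.0002]
t 38.3 dpos [-0.0004, -0.0001, 0.0002] ang [0.0, -0.0002, 0.0013] F [-4.91  1.24 10.99] p [ 0.6216 -0.1157  0.0792] w 0.0005 5.427327852230519
now d,e,y 25.6 5.2 49.9
```

Emit:
send_rows:
  plan:
    - {"delta_pos":[0,0,0.0002],"angular":[0,0,0]}
    - {"delta_pos":[0,0,0.0004],"angular":[0,0,0]}
    - {"delta_pos":[0,0,0.0006],"angular":[0,0,0]}
    - {"delta_pos":[0,0,0.0008],"angular":[0,0,0]}
    - {"delta_pos":[0,0,0.001],"angular":[0,0,0]}
    - {"delta_pos":[0,0,0.001],"angular":[0,0,0]}
    - {"delta_pos":[0,0,0.001],"angular":[0,0,0]}
    - {"delta_pos":[0,0,0.001],"angular":[0,0,0]}

```text
time_s: 39.1
ee_pos: [0.6216, -0.1157, 0.079]
orientation: [0.0, 0.993, 0.115, 0.0]
force: [-7.1, 1.3, 17.8]
gripper_width: 0.0004
finger_force: 8.6
```

Emit:
send_rows:
  plan:
    - {"delta_pos":[0,0,-0.01],"angular":[0,0,0]}
    - {"delta_pos":[0,0,-0.05],"angular":[0,0,0]}
    - {"delta_pos":[-0.01,0.01,-0.095],"angular":[0,0,0]}
    - {"delta_pos":[-0.03,0.03,-0.135],"angular":[0,0,0]}
    - {"delta_pos":[-0.045,0.05,-0.175],"angular":[0,0,0]}
    - {"delta_pos":[-0.055,0.05,-0.21],"angular":[0,0,0]}
    - {"delta_pos":[-0.055,0.05,-0.23],"angular":[0,0,0]}
    - {"delta_pos":[-0.055,0.05,-0.23],"angular":[0,0,0]}

```text
time_s: 39.9
ee_pos: [0.5809, -0.1778, 0.3106]
orientation: [0.001, 0.993, 0.114, 0.003]
force: [-0.8, 0.2, -0.5]
gripper_width: 0.0003
finger_force: 0.0
```

```bash
python3 - <<'E'
from h import *
im,C=shot('wrist','w10.png')
c=proj(C,[[.577,-.178,.066]])[0].astype(int);print(c,im.shape)
cv2.imwrite('pics/w10b.png',cv2.resize(im[max(0,c[1]-120):c[1]+120,max(0,c[0]-150):c[0]+150],None,fx=2.5,fy=2.5,interpolation=cv2.INTER_CUBIC))
E
```

```text
[279 174] (420, 560, 3)
```

View pics/w10b.png

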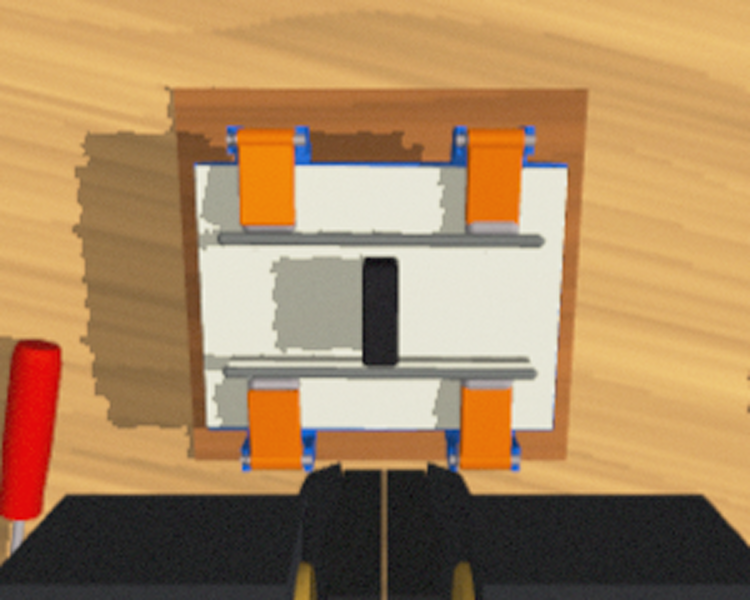

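All four clips lie flat with their noses at the bead rims: (268,228), (495,228), (274,384) and (487,384). The lid is central, and the screwdriver, the only bystander in this crop, is where it was. I'm handing in.

```bash
python3 -c "
from station import job
print(job.finish_job())"
```

```text
the job is handed in; nothing more can be done
None
```

The lid is fully home on the box and all four clips are shut, closed in the order near left, far right, near right, far left. I handed the job in at about 40 s with the robot clear, and the hand-in gave no verdict.

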